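# Bolt the travelling cheese box

## Robot

A 7-joint arm with a two-finger parallel gripper is mounted at the origin on a cart in front of the work surface, level with it; the furniture and walls round the work are solid. World frame = base frame: x ahead of the robot, y to its left, z up, the work surface at z = 0. Lengths are in m, angles in rad, forces in N, time in s.
With the tool pointing down it reaches from about 0.4 to 0.85 m from the base axis. Payload 4.4 kg.
Tool frame: the origin (TCP) lies where the fingers leave the gripper's body, on its centre line; the fingertips stand 97 mm ahead of it and the grasp point (between the pads) lies 78 mm ahead of it; z points along the fingers, y is the line along which they close (so a half turn about z gives the same grasp; the last joint's range is limited). The gripper opens to 94 mm and grips with 3 to 60 N. Pads are 16 mm wide; open, the fingers measure 119 mm over their backs; the gripper's body (75 mm by 177 mm) begins 78 mm behind the grasp point.
Start: joints at [-1.353, 0.628, 0.038, 1.517, -0.027, 0.996, -0.02], TCP at [0.182, 0.624, 0.303] pointing down, gripper open.
Joint ranges: [-3.06, 3.06], [-0.37, 2.12], [-1.25, 1.32], [0.18, 2.47], [-1.1, 4.24], [0.23, 1.98], [-2.94, 2.94]. Speed limits (rad/s): [2.57, 2.57, 3.14, 3.14, 3.14, 3.14, 3.14].

## Interface

Orientations are given as [roll, pitch, yaw] about the fixed x, y, z axes, in that order (R = Rz(yaw) Ry(pitch) Rx(roll)).
In Python, from bench import * gives the robot as it stands.
- The arm moves only by the tool send_rows, never from a script. Its argument "moves" is a list of rows, each an object with "slide": the shift along the tool's x, y, z normalised to -1 to 1, where 1 is 0.4 m, a list of three; "spin": the turn about the tool's z normalised to -1 to 1, where 1 is 180 degrees; "gripper": the gripper command: -1 is fully open, 1 is shut, values between are in proportion. A call has exactly 10 rows; each row is the pose to reach, as a shift and turn from the pose commanded when the call began, along the tool's axes at that moment, turning the shorter way round; what a row does not reach only later rows make up. A row lasts 1/12 s, in which the tool goes at most 41.7 mm and 7.16 degrees, less where a joint would pass 70% of its speed; a pose out of reach is approached as far as the arm can. A call with a number of a shift or a turn outside -1 to 1 is refused whole. A call with a gripper value outside its range is refused whole. The fingers move at their own pace and stop on an object; "grip_force" is the grip in N (left out, the last holds). Time passes only in rows, so rows that repeat a pose let the fingers close, or fill a call up. It gives the time, the measured TCP pose, the force, the opening and the grip force at its end, in the units of the state.
- state(): the state, without advancing time (a new reading comes with each control period).
- grab_frame(name): name is "scene" or "top" or "wrist"; returns a dict with "image" (480x640x3 uint8, red, green, blue), "fx", "fy", "cx", "cy" (pixels), "D" ([k1, k2, p1, p2, k3] as OpenCV has them; the pictures are not rectified), "world_from_camera" (4x4, takes a point from camera to world coordinates); the wrist camera has in their place "hand_eye" (4x4, takes a point from camera to tool coordinates, whose origin is the TCP and whose axes are the flange's). Camera axes: x right, y up, looking along -z (the intrinsics and any distortion apply to the point x, -y, -z); pixel columns grow to the right and rows downward; lengths in m; the calibration is good to about 2 mm. A picture is of the moment at which its call begins: read the wrist's pose just before it. There is no depth.
- hand_in(): hands the job in; it is judged then, once.
The state is a dict: "clock": time; "joint_positions": joint angles; "qd": joint speeds; "effort": joint torques, N m; "ee_pos": TCP position; "tcp_rot": TCP orientation; "ft_force": force on the tool from outside, world axes, zero at the start; "wrist_torque": the same for the moment, N m; "gripper_width": opening from 0.0 (shut) to 1.0 (fully open); "gripper_force": force on a finger pad.
Only numpy, scipy, OpenCV 4.12 (cv2) and the standard library are available. Lean on these libraries where they do the work, as an engineer would, in place of code of your own. Each camera call takes 0.05 s, during which the arm holds its last target. There are 200 camera calls.

## Task

The hatch of the wooden cheese box is down but still rides a little high on its rubber seal: lock it with its barrel bolt. Slide the bolt to the left by its ball knob, under the keeper on the box's rail and fully home until you feel it meet its stop, then turn the handle over towards the front and right down into the notch in the barrel, and let go. Push with feeling: the bolt drags while its tapered nose draws the hatch down, but never ram or strain it against the stop or the barrel, and leave the cheeses, marker and thermometer beside the box where they are.

Things in the scene. Friction and masses are not known exactly. Their poses are not given: they have to be found in the camera images.
- case: Wooden box fixed on the deck, 160 deep (its x) x 165 wide (its y) x 100 mm tall; origin at the centre of its underside, x towards its hinged back, y to its left, z up. Its top is the hatch (joint lid) and, on the left from y = 47 mm, a fixed rail that carries the keeper.
- lid (a joint): Hinge of the hatch along its back edge, rad: 0 flush with the rail; it starts near 0.02 (about 3 mm high at the bolt), held up by the springy seal, and comes to about 0.007 when bolted.
- bolt_line (a point): Point of the case on the bolt's line (along its y), 56 mm in front of its centre, 111 mm up. Round the line, on the hatch, is the barrel: dark steel tube, 18.5 mm across, 72 mm long. A slot runs along its upper back, a 7 mm wide notch leads from the slot's left end round the front. That end is the stop; barrels are fitted by hand, so it comes after 17 to 50 mm of travel, unmeasured: feel for it.
- bolt: Steel bar, 12 mm diameter, 128 mm long along the case's y, loose in the barrel; origin on its axis at the foot of its 5 mm thick handle. It slides to the case's +y. Push at the knob: 1 to 2 N, then 3 to 8 N once the nose is in the keeper; at the stop it rises steeply: 9 to 10 N is home, above about 14 N it is strained. So it is by 5 N sideways on the knob against the barrel, off the notch.
- knob (a point): Centre of the 18 mm ball knob, 48 mm from the bar's axis. In the slot the handle leans 0.6 to 0.9 rad from upright to the back; nothing stands beside the knob. It turns over the top to the front about the bar's axis (about 2 N) and rests about 1.65 rad past upright, the knob then some 23 mm ahead of the case's front face and 107 mm above its underside.
- bolt_tip (a point): Tip of the bolt's nose, on the bar's axis, 63 mm to the left of the handle; the last 13 mm taper from 12 to 3 mm diameter.
- keeper (a point): Mouth of the keeper, a dark steel staple on the rail: middle of its right edge, 56 mm left and 56 mm in front of the case's centre, 111 mm up. It reaches 14 mm further left; its opening is 16 mm wide. With the bolt home its tip is 15 to 42 mm past this mouth.
- crottin_6: Small drum-shaped goat's cheese, 62 mm wide, 72 mm tall, loose; origin at the centre of its underside. Leave it.
- ash_brick_7: Small grey truncated-pyramid cheese, 57x63x54 mm, loose; origin at the centre of its underside. Leave it.
- marker: Marker pen lying on the deck, 135 mm long (its y), 17 mm thick; origin at the centre of its underside. Leave it.
- probe: Thermometer lying on the deck, 184 mm long (its y), 30 mm wide; origin at the centre of its underside. Leave it.

How it is judged:
By the outcome, as a careful person would: the job done as asked, in the order asked, and still so for the second after the job is handed in, with the robot touching nothing.
It also fails if it takes over 58 s, if anything falls off the work surface, if the arm or the gripper's body presses on something with over 40 N, if the wrist force passes 120 N, or if a joint passes its speed limit or range.

## Working session

There is one attempt and no reset: what is moved stays moved. The work goes in short steps, Python scripts to look and compute and a tool call to move; the robot and the scene stay as the last step left them, time stands still between calls to the robot, and variables do not carry over. Pictures are saved under pics/ and viewed, at most 11 in all, crops included, and the job is handed in when it is done.

Besides the shell and the picture viewer there is one more tool, called after "Call:" by a JSON object that holds its "api" and its "payload", one argument or row to a line. send_rows: Moves the arm, as the interface text tells. Its arguments: {"type":"object","properties":{"moves":{"type":"array","items":{"type":"object","properties":{"slide":{"type":"array","items":{"type":"number"}},"spin":{"type":"number"},"gripper":{"type":"number"}}}},"grip_force":{"type":"number"}},"required":["moves"]}

```bash
mkdir -p pics; ls
python3 - <<'E'
from bench import *
import cv2,pickle
s=state();print(s)
for n in("scene","top"):
    f=grab_frame(n);cv2.imwrite(f"pics/{n}0.png",f["image"][...,::-1]);pickle.dump(f,open(f"{n}0.pkl","wb"))
    print(n,f["fx"],f["cx"],f["cy"],f["D"],f["world_from_camera"])
f=grab_frame("wrist");print(f["hand_eye"])
E
```

```text
pics
{'clock': 0.0, 'joint_positions': array([-1.35280941,  0.62933947,  0.03844223,  1.5183365 , -0.02699056,
        0.99626857, -0.01999636]), 'qd': array([-3.61205626e-06,  1.17071531e-03,  1.27917050e-03,  1.02671728e-04,
       -2.41263565e-04,  1.59597879e-03, -4.90866536e-04]), 'effort': array([ 9.67030865e-04, -5.49722242e+01,  1.14403166e+00, -1.86637348e+01,
       -5.21851983e-02,  2.37435289e-02,  1.53422989e-04]), 'ee_pos': array([0.18183698, 0.62356235, 0.30176834]), 'tcp_rot': array([-3.13975906e+00,  3.10995835e-05,  2.85781503e+00]), 'ft_force': array([ 0.25934833, -0.32508845, -0.5311805 ]), 'wrist_torque': array([ 0.00984794,  0.00468351, -0.04955169]), 'gripper_force': 0.0, 'gripper_width': 1.0012634639517495}
scene 538.1315118407476 312.39715839683913 246.11945859738918 [-0.0346182  0.         0.         0.         0.       ] [[ 0.68465046  0.37297128 -0.62621575  0.04888249]
 [-0.72880654  0.36178698 -0.58133571 -0.1792086 ]
 [ 0.00973518  0.8544019   0.51952153  0.53478875]
 [ 0.          0.          0.          1.        ]]
top 559.4581505095839 319.0269009873739 235.20727908809633 [-0.09762886  0.          0.          0.          0.        ] [[-0.03956378  0.97811758 -0.20425646  0.34023221]
 [-0.99920862 -0.0395678   0.00406603  0.30386562]
 [-0.00410492  0.20425568  0.97890897  1.20646084]
 [ 0.          0.          0.          1.        ]]
[[-2.77100651e-04  9.62034926e-01  2.72926225e-01  7.95016727e-02]
 [ 9.99999921e-01  3.44211674e-04 -1.98013302e-04  8.04680096e-04]
 [-2.84440105e-04  2.72926148e-01 -9.62034946e-01 -8.23088928e-02]
 [ 0.00000000e+00  0.00000000e+00  0.00000000e+00  1.00000000e+00]]
```

View pics/scene0.png

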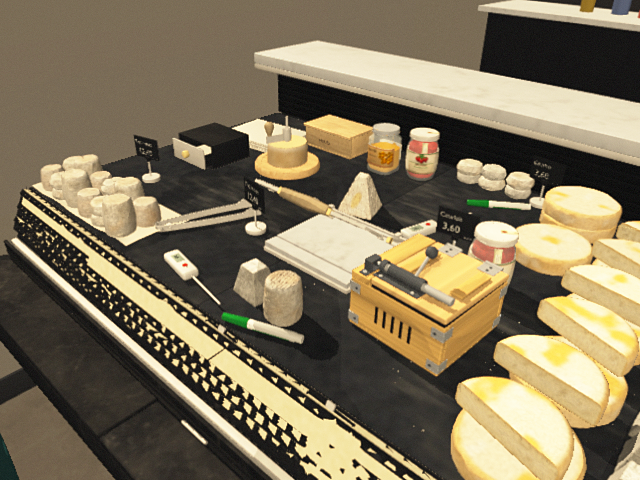

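View pics/top0.png

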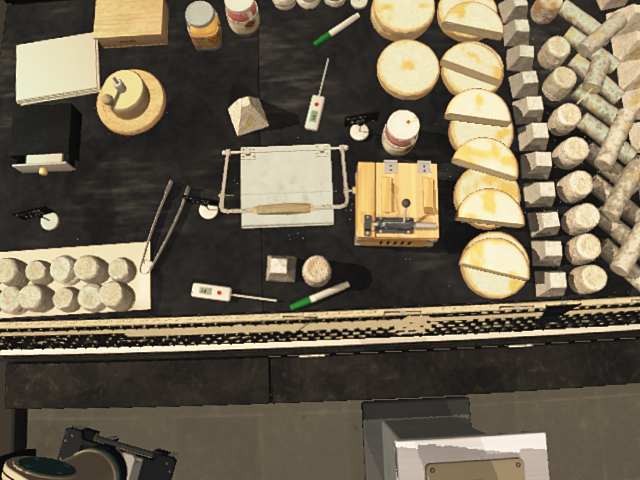

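The scene view shows the box around (430,300) with its knob at about (432,253). In the top view the box top spans (357..439, 162..246), with the knob at about (406,203). The cheeses, marker and thermometer lie in front and to the left.

```bash
cat > h.py <<'E'
import numpy as np,cv2,pickle
from scipy.spatial.transform import Rotation as R
def wfc(f,s=None):
    if "world_from_camera" in f: return np.array(f["world_from_camera"])
    T=np.eye(4);T[:3,:3]=R.from_euler("xyz",s["tcp_rot"]).as_matrix();T[:3,3]=s["ee_pos"]
    return T@np.array(f["hand_eye"])
def ray(f,uv,s=None):
    K=np.array([[f["fx"],0,f["cx"]],[0,f["fy"],f["cy"]],[0,0,1.]])
    p=cv2.undistortPoints(np.array([[uv]],float),K,np.array(f["D"],float))[0,0]
    T=wfc(f,s);d=T[:3,:3]@np.array([p[0],-p[1],-1]);return T[:3,3],d/np.linalg.norm(d)
def plane(f,uv,z,s=None):
    o,d=ray(f,uv,s);return o+d*(z-o[2])/d[2]
def tri(*rs):
    A=sum(np.eye(3)-np.outer(d,d) for o,d in rs);b=sum((np.eye(3)-np.outer(d,d))@o for o,d in rs)
    x=np.linalg.solve(A,b);return x,[np.linalg.norm(np.cross(x-o,d)) for o,d in rs]
E
python3 - <<'E'
from h import *
f=pickle.load(open("top0.pkl","rb"));g=pickle.load(open("scene0.pkl","rb"))
a=cv2.resize(f["image"][145:265,340:460],(600,600),interpolation=cv2.INTER_CUBIC)
b=cv2.resize(g["image"][225:375,335:525],(760,600),interpolation=cv2.INTER_CUBIC)
cv2.imwrite("pics/tc.png",a[...,::-1]);cv2.imwrite("pics/sc.png",b[...,::-1])
print(tri(ray(f,(406.5,203)),ray(g,(432,253))))
for c in((357,162),(437,163),(356,246),(439,246)):print(plane(f,c,.1))
E
```

```text
(array([0.61884905, 0.12558049, 0.14598161]), [np.float64(0.00042346598998225756), np.float64(0.0004234659899823199)])
[0.72341329 0.21415415 0.1       ]
[0.71499526 0.0471294  0.1       ]
[0.54592341 0.22579502 0.1       ]
[0.53906014 0.05804573 0.1       ]
```

View pics/tc.png

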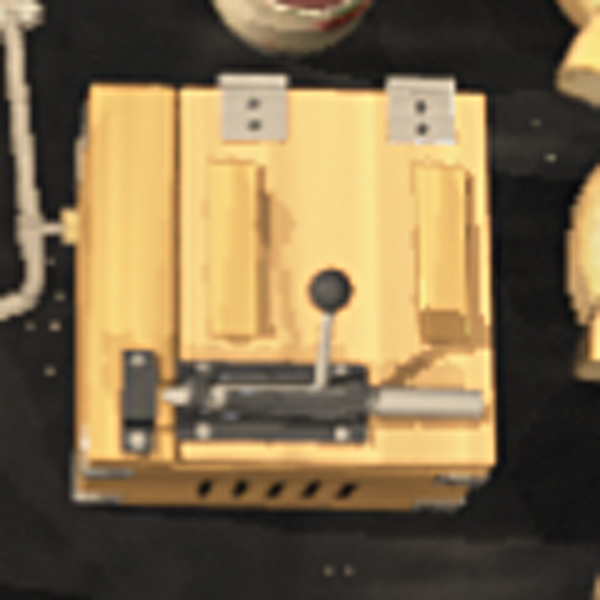

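View pics/sc.png

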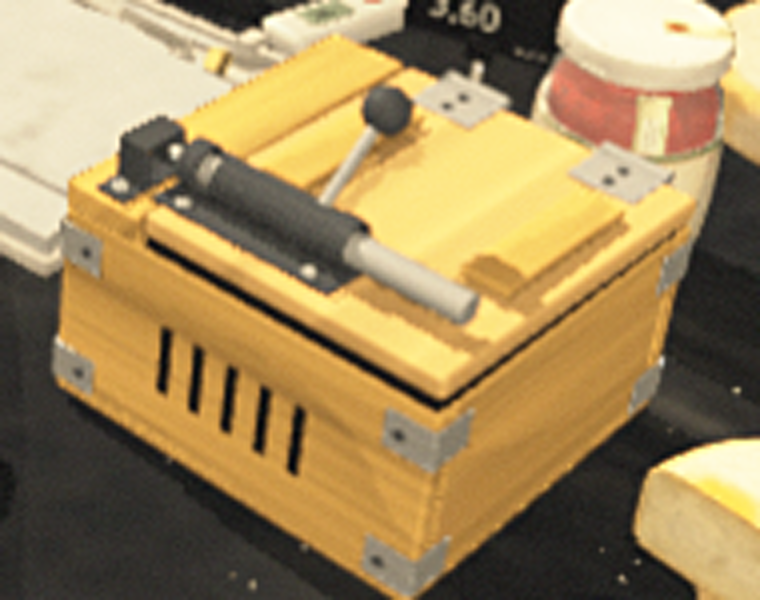

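Crops: knob at top pixel (406,203) and scene pixel (432,252). The bar runs from the nose near top pixel (373,224.5) to its right end at (436.8,225.6). The keeper is at top pixel (368,225), and the top corners are visible.

Run:
```python
from h import *
f=pickle.load(open("top0.pkl","rb"));g=pickle.load(open("scene0.pkl","rb"))
P=[plane(f,c,.1)[:2] for c in((358,162.4),(437.4,163.6),(355.7,237.7),(438.8,238))]
bl,br,fl,fr=P;print(np.round(P,4))
print("w",np.linalg.norm(bl-br),np.linalg.norm(fl-fr),"d",np.linalg.norm(bl-fl),np.linalg.norm(br-fr))
y=(bl-br)+(fl-fr);x=(bl-fl)+(br-fr);print("yaw from y",np.arctan2(-y[0],y[1]),"from x",np.arctan2(x[1],x[0]))
e1=plane(f,(373,224.4),.113);e2=plane(f,(436.8,225.6),.113);b=e1-e2;print("bar",e1,e2,np.linalg.norm(b),np.arctan2(-b[0],b[1]))
yw=(np.arctan2(-y[0],y[1])+np.arctan2(x[1],x[0]))/2;c=sum(P)/4
Rz=np.array([[np.cos(yw),-np.sin(yw)],[np.sin(yw),np.cos(yw)]])
k,e=tri(ray(f,(406,203)),ray(g,(432,252.25)));print("knob",k,e,"case c",c,yw)
print("knob in case",Rz.T@(k[:2]-c),"tip",Rz.T@(e1[:2]-c),"end",Rz.T@(e2[:2]-c))
print("keeper",Rz.T@(plane(f,(365,225),.12)[:2]-c))
```

```text
[[0.7225 0.2121]
 [0.7137 0.0464]
 [0.563  0.2255]
 [0.5555 0.0571]]
w 0.16595148299501197 0.16857765859545826 d 0.1600417736597386 0.15848767095489746
yaw from y -0.048617114701566884 from x -0.07560250612054728
bar [0.58614149 0.19027688 0.113     ] [0.57853779 0.06190736 0.113     ] 0.12859452558341986 -0.05916374270424882
knob [0.61900516 0.12632056 0.14669932] [np.float64(3.392542467364635e-05), np.float64(3.392542467359345e-05)] case c [0.63865079 0.13527764] -0.06210981041105708
knob in case [-0.01905178 -0.01015921] tip [-0.05582185  0.05163395] end [-0.055443   -0.07696002]
keeper [-0.05901456  0.06821265]
```

Bar line, box size and knob radius all agree with the given dimensions. Yaw is about -0.06 and the knob is near (0.619, 0.126, 0.147). I'll move above the knob with the fingers straddling along case y.

Call:
{"api": "send_rows", "payload": {
  "moves": [
    {"slide": [-0.05, -0.03, -0.01], "spin": -0.01, "gripper": -0.1},
    {"slide": [-0.13, -0.08, -0.02], "spin": -0.02, "gripper": -0.1},
    {"slide": [-0.22, -0.14, -0.03], "spin": -0.03, "gripper": -0.1},
    {"slide": [-0.31, -0.195, -0.04], "spin": -0.04, "gripper": -0.1},
    {"slide": [-0.395, -0.25, -0.05], "spin": -0.05, "gripper": -0.1},
    {"slide": [-0.48, -0.305, -0.05], "spin": -0.06, "gripper": -0.1},
    {"slide": [-0.565, -0.36, -0.05], "spin": -0.07, "gripper": -0.1},
    {"slide": [-0.65, -0.415, -0.05], "spin": -0.0712, "gripper": -0.1},
    {"slide": [-0.735, -0.467, -0.05], "spin": -0.0712, "gripper": -0.1},
    {"slide": [-0.8, -0.508, -0.05], "spin": -0.0712, "gripper": -0.1}
  ],
  "grip_force": 15
}}

```text
clock: 0.98
ee_pos: [0.4344, 0.336, 0.3226]
tcp_rot: [-3.14, 0.001, 3.079]
ft_force: [0.8, -0.2, 0.8]
gripper_width: 0.546
gripper_force: 0.0
```

Call:
{"api": "send_rows", "payload": {
  "moves": [
    {"slide": [-0.07, -0.07, 0.0], "spin": 0, "gripper": -0.1},
    {"slide": [-0.14, -0.14, 0.0], "spin": 0, "gripper": -0.1},
    {"slide": [-0.21, -0.21, 0.0], "spin": 0, "gripper": -0.1},
    {"slide": [-0.28, -0.28, 0.01], "spin": 0, "gripper": -0.1},
    {"slide": [-0.35, -0.35, 0.02], "spin": 0, "gripper": -0.1},
    {"slide": [-0.41, -0.41, 0.03], "spin": 0, "gripper": -0.1},
    {"slide": [-0.46, -0.46, 0.03], "spin": 0, "gripper": -0.1},
    {"slide": [-0.49, -0.495, 0.03], "spin": 0, "gripper": -0.1},
    {"slide": [-0.498, -0.503, 0.03], "spin": 0, "gripper": -0.1},
    {"slide": [-0.498, -0.503, 0.03], "spin": 0, "gripper": -0.1}
  ]
}}

```text
clock: 1.82
ee_pos: [0.6194, 0.1251, 0.3101]
tcp_rot: [-3.141, -0.001, 3.079]
ft_force: [-0.7, 0.3, -0.3]
gripper_width: 0.548
gripper_force: 0.0
```

Run:
```python
from bench import *
from h import *
s=state();f=grab_frame("wrist");pickle.dump((s,f),open("w1.pkl","wb"))
cv2.imwrite("pics/w1.png",f["image"][...,::-1]);print(s["ee_pos"],s["tcp_rot"],s["ft_force"])
```

```text
[0.61939895 0.12509303 0.31012795] [-3.14102931e+00 -6.29717560e-04  3.07863604e+00] [-0.7210901   0.27150486 -0.33665835]
```

View pics/w1.png

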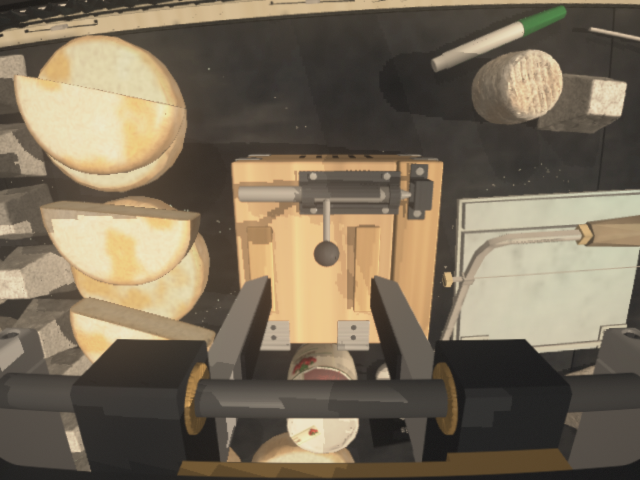

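The wrist view shows the knob at (326,253), the bar from (238,194) to about (408,194) parallel to the tool's y, and the keeper at (421,192). The strips on the hatch are low.

Run:
```python
from h import *
s,w=pickle.load(open("w1.pkl","rb"));f=pickle.load(open("top0.pkl","rb"));g=pickle.load(open("scene0.pkl","rb"))
print(tri(ray(f,(406,203)),ray(g,(432,252.25)),ray(w,(326,253),s)))
print(plane(w,(326,253),.1467,s), tri(ray(f,(406,203)),ray(w,(326,253),s)))
a=plane(w,(240,194),.113,s);b=plane(w,(400,195),.113,s);print(a,b,np.arctan2(-(b-a)[0],(b-a)[1]))
# strip corner: left strip front-right top: top crop(262,163 rear right)... use wrist (378,227) & top crop (255,338)
print("strip",tri(ray(w,(378,227),s),ray(f,(340+237/5*1.0+5,145+338/5))))
```

```text
(array([0.61979707, 0.12754292, 0.14616575]), [np.float64(0.0014503812666457644), np.float64(0.0007589454693195287), np.float64(0.0020209982221318142)])
[0.62008566 0.1295177  0.1467    ] (array([0.61385238, 0.12960454, 0.16604053]), [np.float64(4.399054876285149e-05), np.float64(4.399054876308625e-05)])
[0.58018064 0.06723908 0.113     ] [0.58859057 0.18795461 0.113     ] -0.06955492325755928
strip (array([0.59193022, 0.16007984, 0.18755481]), [np.float64(0.0012768113649744988), np.float64(0.0012768113649744702)])
```

Call:
{"api": "send_rows", "payload": {
  "moves": [
    {"slide": [0, 0.006, 0.03], "spin": 0, "gripper": -0.1},
    {"slide": [0, 0.006, 0.06], "spin": 0, "gripper": -0.1},
    {"slide": [0, 0.006, 0.09], "spin": 0, "gripper": -0.1},
    {"slide": [0, 0.006, 0.12], "spin": 0, "gripper": -0.1},
    {"slide": [0, 0.006, 0.145], "spin": 0, "gripper": -0.1},
    {"slide": [0, 0.006, 0.165], "spin": 0, "gripper": -0.1},
    {"slide": [0, 0.006, 0.18], "spin": 0, "gripper": -0.1},
    {"slide": [0, 0.006, 0.192], "spin": 0, "gripper": -0.1},
    {"slide": [0, 0.006, 0.2], "spin": 0, "gripper": -0.1},
    {"slide": [0, 0.006, 0.205], "spin": 0, "gripper": -0.1}
  ]
}}

```text
clock: 2.7
ee_pos: [0.6192, 0.1291, 0.2284]
tcp_rot: [3.142, 0.0, 3.082]
ft_force: [-0.4, -0.3, -0.1]
gripper_width: 0.551
gripper_force: 0.0
```

Run:
```python
from bench import *
from h import *
s=state();f=grab_frame("wrist");pickle.dump((s,f),open("w2.pkl","wb"))
g=grab_frame("scene");a=cv2.resize(g["image"][205:355,355:505],(500,500),interpolation=cv2.INTER_CUBIC)
b=f["image"][130:430,200:450];b=cv2.resize(b,(300,360))
c=np.zeros((500,800,3),np.uint8);c[:,:500]=a;c[:360,500:]=b
cv2.imwrite("pics/w2.png",c[...,::-1]);print(s["ee_pos"],s["tcp_rot"],s["ft_force"])
```

```text
[0.61919279 0.12906195 0.22843959] [3.14150478e+00 6.58357913e-05 3.08156054e+00] [-0.39594131 -0.2923488  -0.14435385]
```

View pics/w2.png

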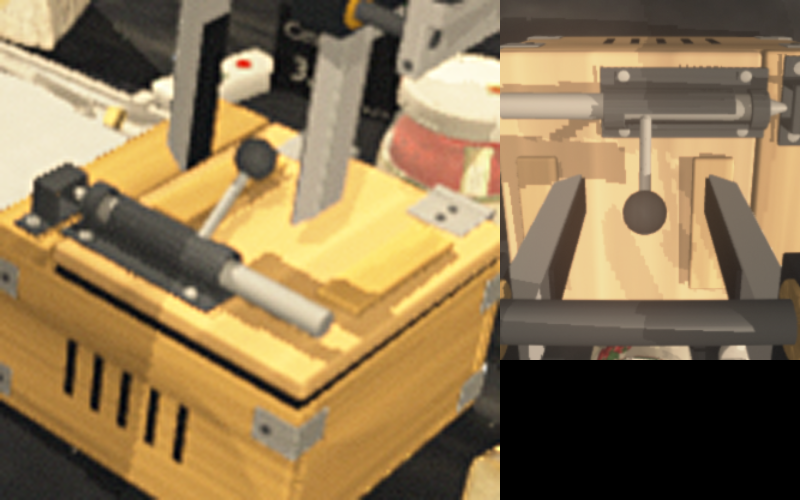

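The knob sits centred between the fingers at about wrist pixel (321,307). The slot in the barrel ends about 40 mm to the left of the handle, which gives a rough prediction for the stop.

Run:
```python
from h import *
s,w=pickle.load(open("w2.pkl","rb"))
print(plane(w,(320.8,306.7),.1467,s))
to=lambda X,Y:(200+(X-500)/1.2,130+Y/1.2)
a,b,c=[plane(w,to(*p),.119,s) for p in((645,118),(741,112),(784,105))]
print(a,b,np.linalg.norm(b-a),c)
```

```text
[0.62049314 0.12985109 0.1467    ]
[0.58853905 0.13182664 0.119     ] [0.58835599 0.17430344 0.119     ] 0.04247719151670909 [0.5863038  0.19339527 0.119     ]
```

Call:
{"api": "send_rows", "payload": {
  "moves": [
    {"slide": [0, 0, 0], "spin": 0, "gripper": 0.2},
    {"slide": [0, 0, 0], "spin": 0, "gripper": 0.35},
    {"slide": [0, 0, 0], "spin": 0, "gripper": 0.5},
    {"slide": [0, 0, 0], "spin": 0, "gripper": 0.55},
    {"slide": [0, 0, 0], "spin": 0, "gripper": 0.6},
    {"slide": [0, 0, 0], "spin": 0, "gripper": 0.65},
    {"slide": [0, 0, 0], "spin": 0, "gripper": 0.75},
    {"slide": [0, 0, 0], "spin": 0, "gripper": 0.85},
    {"slide": [0, 0, 0], "spin": 0, "gripper": 1},
    {"slide": [0, 0, 0], "spin": 0, "gripper": 1}
  ]
}}

```text
clock: 3.63
ee_pos: [0.6192, 0.1289, 0.2287]
tcp_rot: [3.142, 0.0, 3.081]
ft_force: [-0.3, 0.1, -0.3]
gripper_width: 0.176
gripper_force: 15.0
```

Call:
{"api": "send_rows", "payload": {
  "moves": [
    {"slide": [0, 0.002, 0], "spin": 0, "gripper": 1},
    {"slide": [0, 0.004, 0], "spin": 0, "gripper": 1},
    {"slide": [0, 0.006, 0], "spin": 0, "gripper": 1},
    {"slide": [0, 0.008, 0], "spin": 0, "gripper": 1},
    {"slide": [0, 0.01, 0], "spin": 0, "gripper": 1},
    {"slide": [0, 0.0125, 0], "spin": 0, "gripper": 1},
    {"slide": [0, 0.015, 0], "spin": 0, "gripper": 1},
    {"slide": [0, 0.0175, 0], "spin": 0, "gripper": 1},
    {"slide": [0, 0.02, 0], "spin": 0, "gripper": 1},
    {"slide": [0, 0.02, 0], "spin": 0, "gripper": 1}
  ]
}}

```text
clock: 4.47
ee_pos: [0.6194, 0.1371, 0.2285]
tcp_rot: [-3.142, -0.001, 3.082]
ft_force: [0.3, -0.8, -0.6]
gripper_width: 0.177
gripper_force: 15.0
```

Next, 6 mm more, to 14 mm in all.

Call:
{"api": "send_rows", "payload": {
  "moves": [
    {"slide": [0, 0.0015, 0], "spin": 0, "gripper": 1},
    {"slide": [0, 0.003, 0], "spin": 0, "gripper": 1},
    {"slide": [0, 0.0045, 0], "spin": 0, "gripper": 1},
    {"slide": [0, 0.006, 0], "spin": 0, "gripper": 1},
    {"slide": [0, 0.0075, 0], "spin": 0, "gripper": 1},
    {"slide": [0, 0.009, 0], "spin": 0, "gripper": 1},
    {"slide": [0, 0.0105, 0], "spin": 0, "gripper": 1},
    {"slide": [0, 0.012, 0], "spin": 0, "gripper": 1},
    {"slide": [0, 0.0135, 0], "spin": 0, "gripper": 1},
    {"slide": [0, 0.015, 0], "spin": 0, "gripper": 1}
  ]
}}

```text
clock: 5.3
ee_pos: [0.62, 0.1427, 0.2286]
tcp_rot: [-3.141, -0.0, 3.081]
ft_force: [-0.2, -4.1, -0.6]
gripper_width: 0.178
gripper_force: 15.0
```

Call:
{"api": "send_rows", "payload": {
  "moves": [
    {"slide": [0, 0.0005, 0], "spin": 0, "gripper": 1},
    {"slide": [0, 0.001, 0], "spin": 0, "gripper": 1},
    {"slide": [0, 0.0015, 0], "spin": 0, "gripper": 1},
    {"slide": [0, 0.002, 0], "spin": 0, "gripper": 1},
    {"slide": [0, 0.0025, 0], "spin": 0, "gripper": 1},
    {"slide": [0, 0.003, 0], "spin": 0, "gripper": 1},
    {"slide": [0, 0.0035, 0], "spin": 0, "gripper": 1},
    {"slide": [0, 0.004, 0], "spin": 0, "gripper": 1},
    {"slide": [0, 0.0045, 0], "spin": 0, "gripper": 1},
    {"slide": [0, 0.005, 0], "spin": 0, "gripper": 1}
  ]
}}

```text
clock: 6.13
ee_pos: [0.62, 0.1446, 0.2285]
tcp_rot: [-3.141, -0.0, 3.081]
ft_force: [-2.3, -4.8, -1.4]
gripper_width: 0.178
gripper_force: 15.0
```

Call:
{"api": "send_rows", "payload": {
  "moves": [
    {"slide": [0.001, 0.0005, 0.001], "spin": 0, "gripper": 1},
    {"slide": [0.001, 0.001, 0.002], "spin": 0, "gripper": 1},
    {"slide": [0.001, 0.0015, 0.002], "spin": 0, "gripper": 1},
    {"slide": [0.001, 0.002, 0.002], "spin": 0, "gripper": 1},
    {"slide": [0.001, 0.0025, 0.002], "spin": 0, "gripper": 1},
    {"slide": [0.001, 0.003, 0.002], "spin": 0, "gripper": 1},
    {"slide": [0.001, 0.0035, 0.002], "spin": 0, "gripper": 1},
    {"slide": [0.001, 0.004, 0.002], "spin": 0, "gripper": 1},
    {"slide": [0.001, 0.0045, 0.002], "spin": 0, "gripper": 1},
    {"slide": [0.001, 0.005, 0.002], "spin": 0, "gripper": 1}
  ]
}}

```text
clock: 6.97
ee_pos: [0.6198, 0.1471, 0.2278]
tcp_rot: [3.141, -0.0, 3.082]
ft_force: [-0.8, -3.2, -0.7]
gripper_width: 0.182
gripper_force: 15.0
```

Call:
{"api": "send_rows", "payload": {
  "moves": [
    {"slide": [0, 0.0005, 0], "spin": 0, "gripper": 1},
    {"slide": [0, 0.001, 0], "spin": 0, "gripper": 1},
    {"slide": [0, 0.0015, 0], "spin": 0, "gripper": 1},
    {"slide": [0, 0.002, 0], "spin": 0, "gripper": 1},
    {"slide": [0, 0.0025, 0], "spin": 0, "gripper": 1},
    {"slide": [0, 0.003, 0], "spin": 0, "gripper": 1},
    {"slide": [0, 0.0035, 0], "spin": 0, "gripper": 1},
    {"slide": [0, 0.004, 0], "spin": 0, "gripper": 1},
    {"slide": [0, 0.0045, 0], "spin": 0, "gripper": 1},
    {"slide": [0, 0.005, 0], "spin": 0, "gripper": 1}
  ]
}}

```text
clock: 7.8
ee_pos: [0.6199, 0.1489, 0.2278]
tcp_rot: [-3.141, -0.0, 3.081]
ft_force: [-1.2, -3.7, -1.2]
gripper_width: 0.176
gripper_force: 15.0
```

Call:
{"api": "send_rows", "payload": {
  "moves": [
    {"slide": [0, 0.0005, 0], "spin": 0, "gripper": 1},
    {"slide": [0, 0.001, 0], "spin": 0, "gripper": 1},
    {"slide": [0, 0.0015, 0], "spin": 0, "gripper": 1},
    {"slide": [0, 0.002, 0], "spin": 0, "gripper": 1},
    {"slide": [0, 0.0025, 0], "spin": 0, "gripper": 1},
    {"slide": [0, 0.003, 0], "spin": 0, "gripper": 1},
    {"slide": [0, 0.0035, 0], "spin": 0, "gripper": 1},
    {"slide": [0, 0.004, 0], "spin": 0, "gripper": 1},
    {"slide": [0, 0.0045, 0], "spin": 0, "gripper": 1},
    {"slide": [0, 0.005, 0], "spin": 0, "gripper": 1}
  ]
}}

```text
clock: 8.63
ee_pos: [0.62, 0.1509, 0.2278]
tcp_rot: [-3.141, -0.0, 3.081]
ft_force: [-1.2, -4.4, -2.1]
gripper_width: 0.176
gripper_force: 15.0
```

Call:
{"api": "send_rows", "payload": {
  "moves": [
    {"slide": [0.001, 0.0005, 0.001], "spin": 0, "gripper": 1},
    {"slide": [0.001, 0.001, 0.001], "spin": 0, "gripper": 1},
    {"slide": [0.001, 0.0015, 0.001], "spin": 0, "gripper": 1},
    {"slide": [0.001, 0.002, 0.001], "spin": 0, "gripper": 1},
    {"slide": [0.001, 0.0025, 0.001], "spin": 0, "gripper": 1},
    {"slide": [0.001, 0.003, 0.001], "spin": 0, "gripper": 1},
    {"slide": [0.001, 0.0035, 0.001], "spin": 0, "gripper": 1},
    {"slide": [0.001, 0.004, 0.001], "spin": 0, "gripper": 1},
    {"slide": [0.001, 0.0045, 0.001], "spin": 0, "gripper": 1},
    {"slide": [0.001, 0.005, 0.001], "spin": 0, "gripper": 1}
  ]
}}

```text
clock: 9.47
ee_pos: [0.6199, 0.153, 0.2275]
tcp_rot: [3.141, 0.0, 3.081]
ft_force: [-0.3, -3.6, -1.0]
gripper_width: 0.177
gripper_force: 15.0
```

Call:
{"api": "send_rows", "payload": {
  "moves": [
    {"slide": [0, 0.0005, 0], "spin": 0, "gripper": 1},
    {"slide": [0, 0.001, 0], "spin": 0, "gripper": 1},
    {"slide": [0, 0.0015, 0], "spin": 0, "gripper": 1},
    {"slide": [0, 0.002, 0], "spin": 0, "gripper": 1},
    {"slide": [0, 0.0025, 0], "spin": 0, "gripper": 1},
    {"slide": [0, 0.003, 0], "spin": 0, "gripper": 1},
    {"slide": [0, 0.0035, 0], "spin": 0, "gripper": 1},
    {"slide": [0, 0.004, 0], "spin": 0, "gripper": 1},
    {"slide": [0, 0.0045, 0], "spin": 0, "gripper": 1},
    {"slide": [0, 0.005, 0], "spin": 0, "gripper": 1}
  ]
}}

```text
clock: 10.3
ee_pos: [0.62, 0.155, 0.2275]
tcp_rot: [3.142, 0.0, 3.081]
ft_force: [0.2, -3.3, -0.4]
gripper_width: 0.176
gripper_force: 15.0
```

Call:
{"api": "send_rows", "payload": {
  "moves": [
    {"slide": [0, 0.0005, 0], "spin": 0, "gripper": 1},
    {"slide": [0, 0.001, 0], "spin": 0, "gripper": 1},
    {"slide": [0, 0.0015, 0], "spin": 0, "gripper": 1},
    {"slide": [0, 0.002, 0], "spin": 0, "gripper": 1},
    {"slide": [0, 0.0025, 0], "spin": 0, "gripper": 1},
    {"slide": [0, 0.003, 0], "spin": 0, "gripper": 1},
    {"slide": [0, 0.0035, 0], "spin": 0, "gripper": 1},
    {"slide": [0, 0.004, 0], "spin": 0, "gripper": 1},
    {"slide": [0, 0.0045, 0], "spin": 0, "gripper": 1},
    {"slide": [0, 0.005, 0], "spin": 0, "gripper": 1}
  ]
}}

```text
clock: 11.13
ee_pos: [0.62, 0.1569, 0.2274]
tcp_rot: [-3.142, -0.0, 3.081]
ft_force: [-0.7, -3.9, -0.6]
gripper_width: 0.175
gripper_force: 15.0
```

Call:
{"api": "send_rows", "payload": {
  "moves": [
    {"slide": [0, 0.0005, 0], "spin": 0, "gripper": 1},
    {"slide": [0, 0.001, 0], "spin": 0, "gripper": 1},
    {"slide": [0, 0.0015, 0], "spin": 0, "gripper": 1},
    {"slide": [0, 0.002, 0], "spin": 0, "gripper": 1},
    {"slide": [0, 0.0025, 0], "spin": 0, "gripper": 1},
    {"slide": [0, 0.003, 0], "spin": 0, "gripper": 1},
    {"slide": [0, 0.0035, 0], "spin": 0, "gripper": 1},
    {"slide": [0, 0.004, 0], "spin": 0, "gripper": 1},
    {"slide": [0, 0.0045, 0], "spin": 0, "gripper": 1},
    {"slide": [0, 0.005, 0], "spin": 0, "gripper": 1}
  ]
}}

```text
clock: 11.97
ee_pos: [0.6201, 0.1589, 0.2274]
tcp_rot: [-3.142, -0.0, 3.082]
ft_force: [-0.2, -2.9, -1.6]
gripper_width: 0.182
gripper_force: 15.0
```

Travel is 30 mm and drag is about 3.5 N. I'll use 1.2 mm steps from here.

Call:
{"api": "send_rows", "payload": {
  "moves": [
    {"slide": [0, 0.0003, 0], "spin": 0, "gripper": 1},
    {"slide": [0, 0.0006, 0], "spin": 0, "gripper": 1},
    {"slide": [0, 0.0009, 0], "spin": 0, "gripper": 1},
    {"slide": [0, 0.0012, 0], "spin": 0, "gripper": 1},
    {"slide": [0, 0.0015, 0], "spin": 0, "gripper": 1},
    {"slide": [0, 0.0018, 0], "spin": 0, "gripper": 1},
    {"slide": [0, 0.0021, 0], "spin": 0, "gripper": 1},
    {"slide": [0, 0.0024, 0], "spin": 0, "gripper": 1},
    {"slide": [0, 0.0027, 0], "spin": 0, "gripper": 1},
    {"slide": [0, 0.003, 0], "spin": 0, "gripper": 1}
  ]
}}

```text
clock: 12.8
ee_pos: [0.6202, 0.1601, 0.2274]
tcp_rot: [-3.142, -0.0, 3.081]
ft_force: [-1.3, -2.9, -0.5]
gripper_width: 0.177
gripper_force: 15.0
```

Call:
{"api": "send_rows", "payload": {
  "moves": [
    {"slide": [0, 0.0003, 0], "spin": 0, "gripper": 1},
    {"slide": [0, 0.0006, 0], "spin": 0, "gripper": 1},
    {"slide": [0, 0.0009, 0], "spin": 0, "gripper": 1},
    {"slide": [0, 0.0012, 0], "spin": 0, "gripper": 1},
    {"slide": [0, 0.0015, 0], "spin": 0, "gripper": 1},
    {"slide": [0, 0.0018, 0], "spin": 0, "gripper": 1},
    {"slide": [0, 0.0021, 0], "spin": 0, "gripper": 1},
    {"slide": [0, 0.0024, 0], "spin": 0, "gripper": 1},
    {"slide": [0, 0.0027, 0], "spin": 0, "gripper": 1},
    {"slide": [0, 0.003, 0], "spin": 0, "gripper": 1}
  ]
}}

```text
clock: 13.63
ee_pos: [0.6202, 0.1613, 0.2274]
tcp_rot: [-3.141, -0.0, 3.081]
ft_force: [-1.5, -3.5, -1.3]
gripper_width: 0.178
gripper_force: 15.0
```

Call:
{"api": "send_rows", "payload": {
  "moves": [
    {"slide": [0.001, 0.0003, 0], "spin": 0, "gripper": 1},
    {"slide": [0.001, 0.0006, 0], "spin": 0, "gripper": 1},
    {"slide": [0.001, 0.0009, 0], "spin": 0, "gripper": 1},
    {"slide": [0.001, 0.0012, 0], "spin": 0, "gripper": 1},
    {"slide": [0.001, 0.0015, 0], "spin": 0, "gripper": 1},
    {"slide": [0.001, 0.0018, 0], "spin": 0, "gripper": 1},
    {"slide": [0.001, 0.0021, 0], "spin": 0, "gripper": 1},
    {"slide": [0.001, 0.0024, 0], "spin": 0, "gripper": 1},
    {"slide": [0.001, 0.0027, 0], "spin": 0, "gripper": 1},
    {"slide": [0.001, 0.003, 0], "spin": 0, "gripper": 1}
  ]
}}

```text
clock: 14.47
ee_pos: [0.6201, 0.1626, 0.2275]
tcp_rot: [3.142, 0.0, 3.081]
ft_force: [-0.1, -3.2, -0.1]
gripper_width: 0.176
gripper_force: 15.0
```

Call:
{"api": "send_rows", "payload": {
  "moves": [
    {"slide": [0, 0.0003, 0], "spin": 0, "gripper": 1},
    {"slide": [0, 0.0006, 0], "spin": 0, "gripper": 1},
    {"slide": [0, 0.0009, 0], "spin": 0, "gripper": 1},
    {"slide": [0, 0.0012, 0], "spin": 0, "gripper": 1},
    {"slide": [0, 0.0015, 0], "spin": 0, "gripper": 1},
    {"slide": [0, 0.0018, 0], "spin": 0, "gripper": 1},
    {"slide": [0, 0.0021, 0], "spin": 0, "gripper": 1},
    {"slide": [0, 0.0024, 0], "spin": 0, "gripper": 1},
    {"slide": [0, 0.0027, 0], "spin": 0, "gripper": 1},
    {"slide": [0, 0.003, 0], "spin": 0, "gripper": 1}
  ]
}}

```text
clock: 15.3
ee_pos: [0.6201, 0.1637, 0.2275]
tcp_rot: [3.142, 0.0, 3.081]
ft_force: [-0.1, -2.1, -0.9]
gripper_width: 0.18
gripper_force: 15.0
```

Call:
{"api": "send_rows", "payload": {
  "moves": [
    {"slide": [0, 0.0003, 0], "spin": 0, "gripper": 1},
    {"slide": [0, 0.0006, 0], "spin": 0, "gripper": 1},
    {"slide": [0, 0.0009, 0], "spin": 0, "gripper": 1},
    {"slide": [0, 0.0012, 0], "spin": 0, "gripper": 1},
    {"slide": [0, 0.0015, 0], "spin": 0, "gripper": 1},
    {"slide": [0, 0.0018, 0], "spin": 0, "gripper": 1},
    {"slide": [0, 0.0021, 0], "spin": 0, "gripper": 1},
    {"slide": [0, 0.0024, 0], "spin": 0, "gripper": 1},
    {"slide": [0, 0.0025, 0], "spin": 0, "gripper": 1},
    {"slide": [0, 0.0025, 0], "spin": 0, "gripper": 1}
  ]
}}

```text
clock: 16.13
ee_pos: [0.6202, 0.1648, 0.2275]
tcp_rot: [3.141, 0.0, 3.081]
ft_force: [-1.1, -2.2, -1.3]
gripper_width: 0.178
gripper_force: 15.0
```

Call:
{"api": "send_rows", "payload": {
  "moves": [
    {"slide": [0, 0.0003, 0], "spin": 0, "gripper": 1},
    {"slide": [0, 0.0006, 0], "spin": 0, "gripper": 1},
    {"slide": [0, 0.0009, 0], "spin": 0, "gripper": 1},
    {"slide": [0, 0.0012, 0], "spin": 0, "gripper": 1},
    {"slide": [0, 0.0015, 0], "spin": 0, "gripper": 1},
    {"slide": [0, 0.0018, 0], "spin": 0, "gripper": 1},
    {"slide": [0, 0.0021, 0], "spin": 0, "gripper": 1},
    {"slide": [0, 0.0024, 0], "spin": 0, "gripper": 1},
    {"slide": [0, 0.0025, 0], "spin": 0, "gripper": 1},
    {"slide": [0, 0.0025, 0], "spin": 0, "gripper": 1}
  ]
}}

```text
clock: 16.97
ee_pos: [0.6202, 0.1658, 0.2274]
tcp_rot: [3.142, -0.0, 3.081]
ft_force: [0.9, -2.4, -1.6]
gripper_width: 0.18
gripper_force: 15.0
```

Call:
{"api": "send_rows", "payload": {
  "moves": [
    {"slide": [0, 0.0003, 0], "spin": 0, "gripper": 1},
    {"slide": [0, 0.0006, 0], "spin": 0, "gripper": 1},
    {"slide": [0, 0.0009, 0], "spin": 0, "gripper": 1},
    {"slide": [0, 0.0012, 0], "spin": 0, "gripper": 1},
    {"slide": [0, 0.0015, 0], "spin": 0, "gripper": 1},
    {"slide": [0, 0.0018, 0], "spin": 0, "gripper": 1},
    {"slide": [0, 0.0021, 0], "spin": 0, "gripper": 1},
    {"slide": [0, 0.0024, 0], "spin": 0, "gripper": 1},
    {"slide": [0, 0.0025, 0], "spin": 0, "gripper": 1},
    {"slide": [0, 0.0025, 0], "spin": 0, "gripper": 1}
  ]
}}

```text
clock: 17.8
ee_pos: [0.6202, 0.1668, 0.2274]
tcp_rot: [3.142, -0.0, 3.081]
ft_force: [-0.9, -3.0, -0.4]
gripper_width: 0.181
gripper_force: 15.0
```

Call:
{"api": "send_rows", "payload": {
  "moves": [
    {"slide": [0, 0.0003, 0], "spin": 0, "gripper": 1},
    {"slide": [0, 0.0006, 0], "spin": 0, "gripper": 1},
    {"slide": [0, 0.0009, 0], "spin": 0, "gripper": 1},
    {"slide": [0, 0.0012, 0], "spin": 0, "gripper": 1},
    {"slide": [0, 0.0015, 0], "spin": 0, "gripper": 1},
    {"slide": [0, 0.0018, 0], "spin": 0, "gripper": 1},
    {"slide": [0, 0.0021, 0], "spin": 0, "gripper": 1},
    {"slide": [0, 0.0024, 0], "spin": 0, "gripper": 1},
    {"slide": [0, 0.0025, 0], "spin": 0, "gripper": 1},
    {"slide": [0, 0.0025, 0], "spin": 0, "gripper": 1}
  ]
}}

```text
clock: 18.63
ee_pos: [0.6202, 0.1678, 0.2274]
tcp_rot: [3.142, -0.0, 3.081]
ft_force: [-2.0, -4.1, 0.0]
gripper_width: 0.177
gripper_force: 15.0
```

Call:
{"api": "send_rows", "payload": {
  "moves": [
    {"slide": [0, 0.0003, 0], "spin": 0, "gripper": 1},
    {"slide": [0, 0.0006, 0], "spin": 0, "gripper": 1},
    {"slide": [0, 0.0009, 0], "spin": 0, "gripper": 1},
    {"slide": [0, 0.0012, 0], "spin": 0, "gripper": 1},
    {"slide": [0, 0.0015, 0], "spin": 0, "gripper": 1},
    {"slide": [0, 0.0018, 0], "spin": 0, "gripper": 1},
    {"slide": [0, 0.002, 0], "spin": 0, "gripper": 1},
    {"slide": [0, 0.002, 0], "spin": 0, "gripper": 1},
    {"slide": [0, 0.002, 0], "spin": 0, "gripper": 1},
    {"slide": [0, 0.002, 0], "spin": 0, "gripper": 1}
  ]
}}

```text
clock: 19.47
ee_pos: [0.6203, 0.1685, 0.2274]
tcp_rot: [3.142, -0.0, 3.081]
ft_force: [-0.4, -2.3, -1.1]
gripper_width: 0.175
gripper_force: 15.0
```

Call:
{"api": "send_rows", "payload": {
  "moves": [
    {"slide": [0, 0.0003, 0], "spin": 0, "gripper": 1},
    {"slide": [0, 0.0006, 0], "spin": 0, "gripper": 1},
    {"slide": [0, 0.0009, 0], "spin": 0, "gripper": 1},
    {"slide": [0, 0.0012, 0], "spin": 0, "gripper": 1},
    {"slide": [0, 0.0015, 0], "spin": 0, "gripper": 1},
    {"slide": [0, 0.0018, 0], "spin": 0, "gripper": 1},
    {"slide": [0, 0.0021, 0], "spin": 0, "gripper": 1},
    {"slide": [0, 0.0024, 0], "spin": 0, "gripper": 1},
    {"slide": [0, 0.0025, 0], "spin": 0, "gripper": 1},
    {"slide": [0, 0.0025, 0], "spin": 0, "gripper": 1}
  ]
}}

```text
clock: 20.3
ee_pos: [0.6203, 0.1696, 0.2274]
tcp_rot: [3.142, -0.0, 3.082]
ft_force: [-1.6, -1.9, -0.9]
gripper_width: 0.178
gripper_force: 15.0
```

Call:
{"api": "send_rows", "payload": {
  "moves": [
    {"slide": [0, 0.0003, 0], "spin": 0, "gripper": 1},
    {"slide": [0, 0.0006, 0], "spin": 0, "gripper": 1},
    {"slide": [0, 0.0009, 0], "spin": 0, "gripper": 1},
    {"slide": [0, 0.0012, 0], "spin": 0, "gripper": 1},
    {"slide": [0, 0.0015, 0], "spin": 0, "gripper": 1},
    {"slide": [0, 0.0018, 0], "spin": 0, "gripper": 1},
    {"slide": [0, 0.0021, 0], "spin": 0, "gripper": 1},
    {"slide": [0, 0.0024, 0], "spin": 0, "gripper": 1},
    {"slide": [0, 0.0025, 0], "spin": 0, "gripper": 1},
    {"slide": [0, 0.0025, 0], "spin": 0, "gripper": 1}
  ]
}}

```text
clock: 21.13
ee_pos: [0.6204, 0.1706, 0.2274]
tcp_rot: [3.142, -0.0, 3.081]
ft_force: [-1.0, -1.7, -1.2]
gripper_width: 0.184
gripper_force: 15.0
```

Call:
{"api": "send_rows", "payload": {
  "moves": [
    {"slide": [0, 0.0003, 0], "spin": 0, "gripper": 1},
    {"slide": [0, 0.0006, 0], "spin": 0, "gripper": 1},
    {"slide": [0, 0.0009, 0], "spin": 0, "gripper": 1},
    {"slide": [0, 0.0012, 0], "spin": 0, "gripper": 1},
    {"slide": [0, 0.0015, 0], "spin": 0, "gripper": 1},
    {"slide": [0, 0.0018, 0], "spin": 0, "gripper": 1},
    {"slide": [0, 0.0021, 0], "spin": 0, "gripper": 1},
    {"slide": [0, 0.0024, 0], "spin": 0, "gripper": 1},
    {"slide": [0, 0.0025, 0], "spin": 0, "gripper": 1},
    {"slide": [0, 0.0025, 0], "spin": 0, "gripper": 1}
  ]
}}

```text
clock: 21.97
ee_pos: [0.6205, 0.1716, 0.2274]
tcp_rot: [3.142, -0.0, 3.081]
ft_force: [-2.1, -3.4, -2.2]
gripper_width: 0.175
gripper_force: 15.0
```

Call:
{"api": "send_rows", "payload": {
  "moves": [
    {"slide": [0.001, 0.0003, 0.001], "spin": 0, "gripper": 1},
    {"slide": [0.001, 0.0006, 0.001], "spin": 0, "gripper": 1},
    {"slide": [0.001, 0.0009, 0.001], "spin": 0, "gripper": 1},
    {"slide": [0.001, 0.0012, 0.001], "spin": 0, "gripper": 1},
    {"slide": [0.001, 0.0015, 0.001], "spin": 0, "gripper": 1},
    {"slide": [0.001, 0.0018, 0.001], "spin": 0, "gripper": 1},
    {"slide": [0.001, 0.0021, 0.001], "spin": 0, "gripper": 1},
    {"slide": [0.001, 0.0024, 0.001], "spin": 0, "gripper": 1},
    {"slide": [0.001, 0.0025, 0.001], "spin": 0, "gripper": 1},
    {"slide": [0.001, 0.0025, 0.001], "spin": 0, "gripper": 1}
  ]
}}

```text
clock: 22.8
ee_pos: [0.6204, 0.1727, 0.2271]
tcp_rot: [3.141, 0.0, 3.081]
ft_force: [-1.1, -2.6, -0.2]
gripper_width: 0.18
gripper_force: 15.0
```

Call:
{"api": "send_rows", "payload": {
  "moves": [
    {"slide": [0, 0.0003, 0], "spin": 0, "gripper": 1},
    {"slide": [0, 0.0006, 0], "spin": 0, "gripper": 1},
    {"slide": [0, 0.0009, 0], "spin": 0, "gripper": 1},
    {"slide": [0, 0.0012, 0], "spin": 0, "gripper": 1},
    {"slide": [0, 0.0015, 0], "spin": 0, "gripper": 1},
    {"slide": [0, 0.0018, 0], "spin": 0, "gripper": 1},
    {"slide": [0, 0.0021, 0], "spin": 0, "gripper": 1},
    {"slide": [0, 0.0024, 0], "spin": 0, "gripper": 1},
    {"slide": [0, 0.0025, 0], "spin": 0, "gripper": 1},
    {"slide": [0, 0.0025, 0], "spin": 0, "gripper": 1}
  ]
}}

```text
clock: 23.63
ee_pos: [0.6204, 0.1737, 0.2271]
tcp_rot: [3.141, 0.0, 3.082]
ft_force: [-0.2, -2.7, 0.1]
gripper_width: 0.177
gripper_force: 15.0
```

Run:
```python
from bench import *
from h import *
s=state();f=grab_frame("wrist");pickle.dump((s,f),open("w3.pkl","wb"))
g=grab_frame("scene");a=cv2.resize(g["image"][215:325,355:485],(473,400),interpolation=cv2.INTER_CUBIC)
b=f["image"][140:340,230:400];b=cv2.resize(b,(327,385),interpolation=cv2.INTER_CUBIC)
c=np.zeros((400,800,3),np.uint8);c[:,:473]=a;c[:385,473:]=b
cv2.imwrite("pics/w3.png",c[...,::-1])
```

```text
(no output)
```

View pics/w3.png

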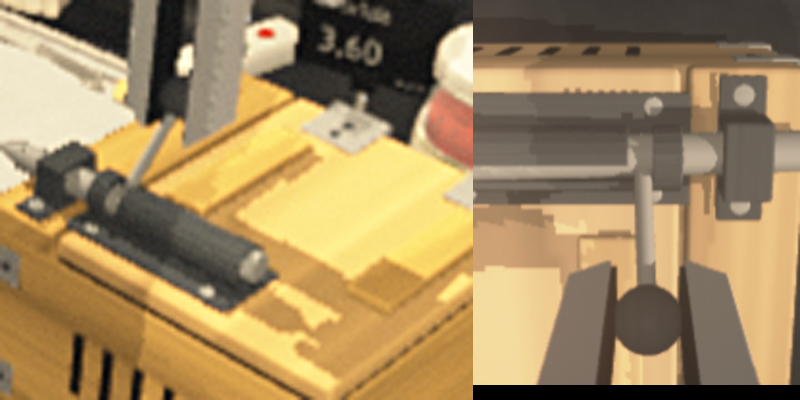

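The bolt has moved as intended: the nose is through the keeper and the handle foot at (641,180) is about 1 mm short of the collar edge at (653,180), with the notch open at (642,150). I'll use fine steps now.

Call:
{"api": "send_rows", "payload": {
  "moves": [
    {"slide": [0, 0.0002, 0], "spin": 0, "gripper": 1},
    {"slide": [0, 0.0004, 0], "spin": 0, "gripper": 1},
    {"slide": [0, 0.0006, 0], "spin": 0, "gripper": 1},
    {"slide": [0, 0.0008, 0], "spin": 0, "gripper": 1},
    {"slide": [0, 0.001, 0], "spin": 0, "gripper": 1},
    {"slide": [0, 0.0012, 0], "spin": 0, "gripper": 1},
    {"slide": [0, 0.0014, 0], "spin": 0, "gripper": 1},
    {"slide": [0, 0.0015, 0], "spin": 0, "gripper": 1},
    {"slide": [0, 0.0015, 0], "spin": 0, "gripper": 1},
    {"slide": [0, 0.0015, 0], "spin": 0, "gripper": 1}
  ]
}}

```text
clock: 24.57
ee_pos: [0.6203, 0.1741, 0.2271]
tcp_rot: [3.142, 0.0, 3.081]
ft_force: [0.6, -2.6, 0.1]
gripper_width: 0.177
gripper_force: 15.0
```

Call:
{"api": "send_rows", "payload": {
  "moves": [
    {"slide": [0, 0.0002, 0], "spin": 0, "gripper": 1},
    {"slide": [0, 0.0004, 0], "spin": 0, "gripper": 1},
    {"slide": [0, 0.0006, 0], "spin": 0, "gripper": 1},
    {"slide": [0, 0.0008, 0], "spin": 0, "gripper": 1},
    {"slide": [0, 0.001, 0], "spin": 0, "gripper": 1},
    {"slide": [0, 0.0012, 0], "spin": 0, "gripper": 1},
    {"slide": [0, 0.0014, 0], "spin": 0, "gripper": 1},
    {"slide": [0, 0.0015, 0], "spin": 0, "gripper": 1},
    {"slide": [0, 0.0015, 0], "spin": 0, "gripper": 1},
    {"slide": [0, 0.0015, 0], "spin": 0, "gripper": 1}
  ]
}}

```text
clock: 25.4
ee_pos: [0.6204, 0.1745, 0.2271]
tcp_rot: [-3.141, 0.0, 3.081]
ft_force: [0.4, -2.5, 1.4]
gripper_width: 0.179
gripper_force: 15.0
```

Call:
{"api": "send_rows", "payload": {
  "moves": [
    {"slide": [0, 0.0002, 0], "spin": 0, "gripper": 1},
    {"slide": [0, 0.0004, 0], "spin": 0, "gripper": 1},
    {"slide": [0, 0.0006, 0], "spin": 0, "gripper": 1},
    {"slide": [0, 0.0008, 0], "spin": 0, "gripper": 1},
    {"slide": [0, 0.001, 0], "spin": 0, "gripper": 1},
    {"slide": [0, 0.0012, 0], "spin": 0, "gripper": 1},
    {"slide": [0, 0.0014, 0], "spin": 0, "gripper": 1},
    {"slide": [0, 0.0016, 0], "spin": 0, "gripper": 1},
    {"slide": [0, 0.0018, 0], "spin": 0, "gripper": 1},
    {"slide": [0, 0.002, 0], "spin": 0, "gripper": 1}
  ]
}}

```text
clock: 26.23
ee_pos: [0.6204, 0.1748, 0.227]
tcp_rot: [-3.141, -0.0, 3.081]
ft_force: [-0.2, -5.3, 0.4]
gripper_width: 0.182
gripper_force: 15.0
```

Call:
{"api": "send_rows", "payload": {
  "moves": [
    {"slide": [0, 0.0001, 0], "spin": 0, "gripper": 1},
    {"slide": [0, 0.0002, 0], "spin": 0, "gripper": 1},
    {"slide": [0, 0.0004, 0], "spin": 0, "gripper": 1},
    {"slide": [0, 0.0006, 0], "spin": 0, "gripper": 1},
    {"slide": [0, 0.0008, 0], "spin": 0, "gripper": 1},
    {"slide": [0, 0.001, 0], "spin": 0, "gripper": 1},
    {"slide": [0, 0.001, 0], "spin": 0, "gripper": 1},
    {"slide": [0, 0.001, 0], "spin": 0, "gripper": 1},
    {"slide": [0, 0.001, 0], "spin": 0, "gripper": 1},
    {"slide": [0, 0.001, 0], "spin": 0, "gripper": 1}
  ]
}}

```text
clock: 27.07
ee_pos: [0.6204, 0.175, 0.227]
tcp_rot: [-3.14, -0.0, 3.081]
ft_force: [0.9, -5.8, 0.1]
gripper_width: 0.176
gripper_force: 15.0
```

Call:
{"api": "send_rows", "payload": {
  "moves": [
    {"slide": [0, 0.0002, 0], "spin": 0, "gripper": 1},
    {"slide": [0, 0.0004, 0], "spin": 0, "gripper": 1},
    {"slide": [0, 0.0006, 0], "spin": 0, "gripper": 1},
    {"slide": [0, 0.0008, 0], "spin": 0, "gripper": 1},
    {"slide": [0, 0.001, 0], "spin": 0, "gripper": 1},
    {"slide": [0, 0.0012, 0], "spin": 0, "gripper": 1},
    {"slide": [0, 0.0015, 0], "spin": 0, "gripper": 1},
    {"slide": [0, 0.0015, 0], "spin": 0, "gripper": 1},
    {"slide": [0, 0.0015, 0], "spin": 0, "gripper": 1},
    {"slide": [0, 0.0015, 0], "spin": 0, "gripper": 1}
  ]
}}

```text
clock: 27.9
ee_pos: [0.6205, 0.1751, 0.227]
tcp_rot: [-3.14, -0.0, 3.081]
ft_force: [0.5, -6.7, 0.7]
gripper_width: 0.177
gripper_force: 15.0
```

Call:
{"api": "send_rows", "payload": {
  "moves": [
    {"slide": [0, 0.0003, 0], "spin": 0, "gripper": 1},
    {"slide": [0, 0.0006, 0], "spin": 0, "gripper": 1},
    {"slide": [0, 0.0009, 0], "spin": 0, "gripper": 1},
    {"slide": [0, 0.0012, 0], "spin": 0, "gripper": 1},
    {"slide": [0, 0.0015, 0], "spin": 0, "gripper": 1},
    {"slide": [0, 0.0018, 0], "spin": 0, "gripper": 1},
    {"slide": [0, 0.002, 0], "spin": 0, "gripper": 1},
    {"slide": [0, 0.0022, 0], "spin": 0, "gripper": 1},
    {"slide": [0, 0.0022, 0], "spin": 0, "gripper": 1},
    {"slide": [0, 0.0022, 0], "spin": 0, "gripper": 1}
  ]
}}

```text
clock: 28.73
ee_pos: [0.6205, 0.1753, 0.2269]
tcp_rot: [-3.139, -0.0, 3.08]
ft_force: [0.3, -7.1, 1.6]
gripper_width: 0.181
gripper_force: 15.0
```

Call:
{"api": "send_rows", "payload": {
  "moves": [
    {"slide": [0, 0.0004, 0], "spin": 0, "gripper": 1},
    {"slide": [0, 0.0008, 0], "spin": 0, "gripper": 1},
    {"slide": [0, 0.0012, 0], "spin": 0, "gripper": 1},
    {"slide": [0, 0.0016, 0], "spin": 0, "gripper": 1},
    {"slide": [0, 0.002, 0], "spin": 0, "gripper": 1},
    {"slide": [0, 0.0024, 0], "spin": 0, "gripper": 1},
    {"slide": [0, 0.0028, 0], "spin": 0, "gripper": 1},
    {"slide": [0, 0.0032, 0], "spin": 0, "gripper": 1},
    {"slide": [0, 0.0032, 0], "spin": 0, "gripper": 1},
    {"slide": [0, 0.0032, 0], "spin": 0, "gripper": 1}
  ]
}}

```text
clock: 29.57
ee_pos: [0.6206, 0.1756, 0.2268]
tcp_rot: [-3.137, -0.001, 3.08]
ft_force: [0.4, -9.1, 1.6]
gripper_width: 0.176
gripper_force: 15.0
```

Call:
{"api": "send_rows", "payload": {
  "moves": [
    {"slide": [0, 0.0006, 0], "spin": 0, "gripper": 1},
    {"slide": [0, 0.0012, 0], "spin": 0, "gripper": 1},
    {"slide": [0, 0.0012, 0], "spin": 0, "gripper": 1},
    {"slide": [0, 0.0, 0], "spin": 0, "gripper": 1},
    {"slide": [0, -0.002, 0], "spin": 0, "gripper": 1},
    {"slide": [0, -0.004, 0], "spin": 0, "gripper": 1},
    {"slide": [0, -0.006, 0], "spin": 0, "gripper": 1},
    {"slide": [0, -0.008, 0], "spin": 0, "gripper": 1},
    {"slide": [0, -0.01, 0], "spin": 0, "gripper": 1},
    {"slide": [0, -0.01, 0], "spin": 0, "gripper": 1}
  ]
}}

```text
clock: 30.4
ee_pos: [0.6204, 0.1749, 0.2271]
tcp_rot: [3.141, 0.0, 3.081]
ft_force: [0.9, -3.9, 1.1]
gripper_width: 0.173
gripper_force: 15.0
```

The force reached 9–10 N with steep resistance, so the bolt is home. I'll relax the push, lighten the grip and begin the turn along the 48 mm arc.

Call:
{"api": "send_rows", "payload": {
  "moves": [
    {"slide": [0, -0.002, 0], "spin": 0, "gripper": 1},
    {"slide": [0, -0.004, 0], "spin": 0, "gripper": 1},
    {"slide": [0.0055, -0.004, -0.0055], "spin": 0, "gripper": 1},
    {"slide": [0.011, -0.004, -0.0105], "spin": 0, "gripper": 1},
    {"slide": [0.0165, -0.004, -0.015], "spin": 0, "gripper": 1},
    {"slide": [0.0225, -0.004, -0.019], "spin": 0, "gripper": 1},
    {"slide": [0.0285, -0.004, -0.023], "spin": 0, "gripper": 1},
    {"slide": [0.035, -0.004, -0.026], "spin": 0, "gripper": 1},
    {"slide": [0.0415, -0.004, -0.029], "spin": 0, "gripper": 1},
    {"slide": [0.0415, -0.004, -0.029], "spin": 0, "gripper": 1}
  ],
  "grip_force": 10
}}

```text
clock: 31.23
ee_pos: [0.6029, 0.1745, 0.2389]
tcp_rot: [3.141, -0.001, 3.082]
ft_force: [0.2, 0.2, -0.1]
gripper_width: 0.18
gripper_force: 10.0
```

Call:
{"api": "send_rows", "payload": {
  "moves": [
    {"slide": [0.011, 0, -0.004], "spin": 0, "gripper": 1},
    {"slide": [0.023, 0, -0.007], "spin": 0, "gripper": 1},
    {"slide": [0.035, 0, -0.009], "spin": 0, "gripper": 1},
    {"slide": [0.047, 0, -0.0095], "spin": 0, "gripper": 1},
    {"slide": [0.059, 0, -0.009], "spin": 0, "gripper": 1},
    {"slide": [0.0705, 0, -0.007], "spin": 0, "gripper": 1},
    {"slide": [0.082, 0, -0.004], "spin": 0, "gripper": 1},
    {"slide": [0.0935, 0, 0], "spin": 0, "gripper": 1},
    {"slide": [0.104, 0, 0.005], "spin": 0, "gripper": 1},
    {"slide": [0.104, 0, 0.005], "spin": 0, "gripper": 1}
  ]
}}

```text
clock: 32.07
ee_pos: [0.5608, 0.1767, 0.2362]
tcp_rot: [-3.141, -0.002, 3.082]
ft_force: [-0.3, -0.2, 1.2]
gripper_width: 0.18
gripper_force: 10.0
```

Call:
{"api": "send_rows", "payload": {
  "moves": [
    {"slide": [0.01, 0, 0.006], "spin": 0, "gripper": 1},
    {"slide": [0.02, 0, 0.0135], "spin": 0, "gripper": 1},
    {"slide": [0.0285, 0, 0.022], "spin": 0, "gripper": 1},
    {"slide": [0.0365, 0, 0.031], "spin": 0, "gripper": 1},
    {"slide": [0.0435, 0, 0.0405], "spin": 0, "gripper": 1},
    {"slide": [0.0495, 0, 0.051], "spin": 0, "gripper": 1},
    {"slide": [0.054, 0, 0.062], "spin": 0, "gripper": 1},
    {"slide": [0.058, 0, 0.073], "spin": 0, "gripper": 1},
    {"slide": [0.058, 0, 0.073], "spin": 0, "gripper": 1},
    {"slide": [0.058, 0, 0.073], "spin": 0, "gripper": 1}
  ]
}}

```text
clock: 32.9
ee_pos: [0.5387, 0.1779, 0.207]
tcp_rot: [-3.141, -0.001, 3.081]
ft_force: [-1.7, -0.2, -0.5]
gripper_width: 0.18
gripper_force: 10.0
```

Call:
{"api": "send_rows", "payload": {
  "moves": [
    {"slide": [0.0015, 0, 0.006], "spin": 0, "gripper": 1},
    {"slide": [0.0025, 0, 0.0115], "spin": 0, "gripper": 1},
    {"slide": [0.0035, 0, 0.017], "spin": 0, "gripper": 1},
    {"slide": [0.004, 0, 0.0225], "spin": 0, "gripper": 1},
    {"slide": [0.004, 0, 0.0275], "spin": 0, "gripper": 1},
    {"slide": [0.004, 0, 0.032], "spin": 0, "gripper": 1},
    {"slide": [0.004, 0, 0.036], "spin": 0, "gripper": 1},
    {"slide": [0.004, 0, 0.039], "spin": 0, "gripper": 1},
    {"slide": [0.004, 0, 0.039], "spin": 0, "gripper": 1},
    {"slide": [0.004, 0, 0.039], "spin": 0, "gripper": 1}
  ]
}}

```text
clock: 33.73
ee_pos: [0.5374, 0.178, 0.1918]
tcp_rot: [-3.141, -0.0, 3.081]
ft_force: [-0.3, -1.0, 0.2]
gripper_width: 0.182
gripper_force: 10.0
```

Call:
{"api": "send_rows", "payload": {
  "moves": [
    {"slide": [0, 0, 0.001], "spin": 0, "gripper": 1},
    {"slide": [0, 0, 0.002], "spin": 0, "gripper": 1},
    {"slide": [0, 0, 0.003], "spin": 0, "gripper": 1},
    {"slide": [0, 0, 0.004], "spin": 0, "gripper": 1},
    {"slide": [0, 0, 0.005], "spin": 0, "gripper": 1},
    {"slide": [0, 0, 0.006], "spin": 0, "gripper": 1},
    {"slide": [0, 0, 0.007], "spin": 0, "gripper": 1},
    {"slide": [0, 0, 0.007], "spin": 0, "gripper": 1},
    {"slide": [0, 0, 0.007], "spin": 0, "gripper": 1},
    {"slide": [0, 0, 0.007], "spin": 0, "gripper": 1}
  ]
}}

```text
clock: 34.57
ee_pos: [0.5375, 0.1781, 0.1891]
tcp_rot: [3.142, 0.0, 3.081]
ft_force: [-0.0, -1.2, 1.6]
gripper_width: 0.185
gripper_force: 10.0
```

Call:
{"api": "send_rows", "payload": {
  "moves": [
    {"slide": [0, 0, 0.0005], "spin": 0, "gripper": 1},
    {"slide": [0, 0, 0.001], "spin": 0, "gripper": 1},
    {"slide": [0, 0, 0.0015], "spin": 0, "gripper": 1},
    {"slide": [0, 0, 0.002], "spin": 0, "gripper": 1},
    {"slide": [0, 0, 0.0025], "spin": 0, "gripper": 1},
    {"slide": [0, 0, 0.003], "spin": 0, "gripper": 1},
    {"slide": [0, 0, 0.0035], "spin": 0, "gripper": 1},
    {"slide": [0, 0, 0.004], "spin": 0, "gripper": 1},
    {"slide": [0, 0, 0.004], "spin": 0, "gripper": 1},
    {"slide": [0, 0, 0.004], "spin": 0, "gripper": 1}
  ]
}}

```text
clock: 35.4
ee_pos: [0.5375, 0.1781, 0.1875]
tcp_rot: [3.142, 0.0, 3.081]
ft_force: [0.9, -1.1, 1.7]
gripper_width: 0.18
gripper_force: 10.0
```

Call:
{"api": "send_rows", "payload": {
  "moves": [
    {"slide": [0, 0, 0.0005], "spin": 0, "gripper": 1},
    {"slide": [0, 0, 0.001], "spin": 0, "gripper": 1},
    {"slide": [0, 0, 0.0015], "spin": 0, "gripper": 1},
    {"slide": [0, 0, 0.002], "spin": 0, "gripper": 1},
    {"slide": [0, 0, 0.0025], "spin": 0, "gripper": 1},
    {"slide": [0, 0, 0.003], "spin": 0, "gripper": 1},
    {"slide": [0, 0, 0.0035], "spin": 0, "gripper": 1},
    {"slide": [0, 0, 0.004], "spin": 0, "gripper": 1},
    {"slide": [0, 0, 0.004], "spin": 0, "gripper": 1},
    {"slide": [0, 0, 0.004], "spin": 0, "gripper": 1}
  ]
}}

```text
clock: 36.23
ee_pos: [0.5374, 0.1781, 0.1859]
tcp_rot: [3.142, 0.0, 3.081]
ft_force: [2.0, -1.4, 0.6]
gripper_width: 0.177
gripper_force: 10.0
```

Run:
```python
from bench import *
from h import *
s=state();f=grab_frame("wrist");pickle.dump((s,f),open("w4.pkl","wb"))
g=grab_frame("scene");pickle.dump(g,open("s4.pkl","wb"));a=cv2.resize(g["image"][215:335,345:475],(433,400),interpolation=cv2.INTER_CUBIC)
b=f["image"][190:390,230:400];b=cv2.resize(b,(340,400),interpolation=cv2.INTER_CUBIC)
cv2.imwrite("pics/w4.png",np.hstack([a,b])[...,::-1])
```

```text
(no output)
```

View pics/w4.png

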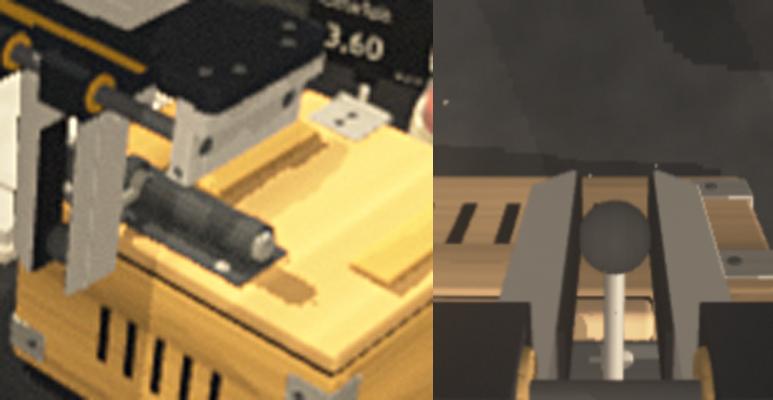

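Call:
{"api": "send_rows", "payload": {
  "moves": [
    {"slide": [-0.001, 0, 0.0005], "spin": 0, "gripper": 1},
    {"slide": [-0.001, 0, 0.001], "spin": 0, "gripper": 1},
    {"slide": [-0.001, 0, 0.0015], "spin": 0, "gripper": 1},
    {"slide": [-0.001, 0, 0.002], "spin": 0, "gripper": 1},
    {"slide": [-0.001, 0, 0.0025], "spin": 0, "gripper": 1},
    {"slide": [-0.001, 0, 0.003], "spin": 0, "gripper": 1},
    {"slide": [-0.001, 0, 0.0035], "spin": 0, "gripper": 1},
    {"slide": [-0.001, 0, 0.004], "spin": 0, "gripper": 1},
    {"slide": [-0.001, 0, 0.0045], "spin": 0, "gripper": 1},
    {"slide": [-0.001, 0, 0.005], "spin": 0, "gripper": 1}
  ]
}}

```text
clock: 37.17
ee_pos: [0.5377, 0.1781, 0.1838]
tcp_rot: [-3.142, -0.0, 3.081]
ft_force: [0.7, -1.7, 0.8]
gripper_width: 0.181
gripper_force: 10.0
```

Call:
{"api": "send_rows", "payload": {
  "moves": [
    {"slide": [0, 0, 0.0005], "spin": 0, "gripper": 1},
    {"slide": [0, 0, 0.001], "spin": 0, "gripper": 1},
    {"slide": [0, 0, 0.0015], "spin": 0, "gripper": 1},
    {"slide": [0, 0, 0.002], "spin": 0, "gripper": 1},
    {"slide": [0, 0, 0.0025], "spin": 0, "gripper": 1},
    {"slide": [0, 0, 0.003], "spin": 0, "gripper": 1},
    {"slide": [0, 0, 0.0035], "spin": 0, "gripper": 1},
    {"slide": [0, 0, 0.004], "spin": 0, "gripper": 1},
    {"slide": [0, 0, 0.004], "spin": 0, "gripper": 1},
    {"slide": [0, 0, 0.004], "spin": 0, "gripper": 1}
  ]
}}

```text
clock: 38.0
ee_pos: [0.5378, 0.178, 0.1823]
tcp_rot: [-3.142, 0.0, 3.081]
ft_force: [0.5, -0.6, 1.3]
gripper_width: 0.182
gripper_force: 10.0
```

Run:
```python
from bench import *
from h import *
f=grab_frame("wrist");s=state();pickle.dump((s,f),open("w5.pkl","wb"))
g=grab_frame("scene");pickle.dump(g,open("s5.pkl","wb"));print(s["ee_pos"],s["ft_force"])
o=[]
for n in("w3","w4","w5"):
    im=pickle.load(open(n+".pkl","rb"))[1]["image"];c=cv2.resize(im[255:345,280:365],(260,275),interpolation=cv2.INTER_CUBIC);o.append(c)
cv2.imwrite("pics/w5.png",np.hstack(o)[...,::-1])
```

```text
[0.53782796 0.17801552 0.18228941] [ 0.33445337 -2.12866316  1.31287402]
```

View pics/w5.png

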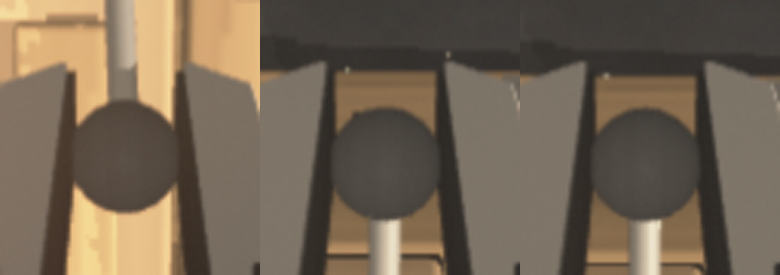

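The knob has not slipped in the fingers between the last two views, so it is still turning down with them. I'll continue until I feel the notch's end.

Call:
{"api": "send_rows", "payload": {
  "moves": [
    {"slide": [-0.0005, 0, 0.0005], "spin": 0, "gripper": 1},
    {"slide": [-0.001, 0, 0.001], "spin": 0, "gripper": 1},
    {"slide": [-0.001, 0, 0.0015], "spin": 0, "gripper": 1},
    {"slide": [-0.001, 0, 0.002], "spin": 0, "gripper": 1},
    {"slide": [-0.001, 0, 0.0025], "spin": 0, "gripper": 1},
    {"slide": [-0.001, 0, 0.003], "spin": 0, "gripper": 1},
    {"slide": [-0.001, 0, 0.0035], "spin": 0, "gripper": 1},
    {"slide": [-0.001, 0, 0.004], "spin": 0, "gripper": 1},
    {"slide": [-0.001, 0, 0.0045], "spin": 0, "gripper": 1},
    {"slide": [-0.001, 0, 0.005], "spin": 0, "gripper": 1}
  ]
}}

```text
clock: 38.93
ee_pos: [0.5382, 0.178, 0.1802]
tcp_rot: [-3.142, 0.0, 3.081]
ft_force: [-0.1, -1.8, 0.8]
gripper_width: 0.179
gripper_force: 10.0
```

Run:
```python
from bench import *
from h import *
f=grab_frame("wrist");s=state();pickle.dump((s,f),open("w6.pkl","wb"));print(s["ft_force"])
for n in("w3","w4","w5","w6"):
    im=pickle.load(open(n+".pkl","rb"))[1]["image"];g=cv2.cvtColor(im,cv2.COLOR_RGB2GRAY)
    c=cv2.HoughCircles(cv2.GaussianBlur(cv2.resize(g[255:345,280:365],None,fx=4,fy=4,interpolation=cv2.INTER_CUBIC),(0,0),2),cv2.HOUGH_GRADIENT,1,400,param1=60,param2=15,minRadius=60,maxRadius=90)
    print(n,None if c is None else c[0,0]/4, im.shape, g[308,320])
```

```text
[ 0.74550386 -2.49913905  1.05216835]
w3 [40.625 51.125 18.5  ] (480, 640, 3) 83
w4 [41.375 53.625 18.7  ] (480, 640, 3) 78
w5 [40.125 53.625 18.625] (480, 640, 3) 79
w6 [41.125 53.875 18.625] (480, 640, 3) 80
```

Call:
{"api": "send_rows", "payload": {
  "moves": [
    {"slide": [0, 0, 0], "spin": 0, "gripper": 0.5},
    {"slide": [0, 0, 0], "spin": 0, "gripper": 0.3},
    {"slide": [0, 0, 0], "spin": 0, "gripper": 0.1},
    {"slide": [0, 0, 0], "spin": 0, "gripper": 0.1},
    {"slide": [0, 0, 0], "spin": 0, "gripper": 0.1},
    {"slide": [0, 0, -0.03], "spin": 0, "gripper": 0.1},
    {"slide": [0, 0, -0.07], "spin": 0, "gripper": 0.1},
    {"slide": [0, 0, -0.12], "spin": 0, "gripper": 0.1},
    {"slide": [0, 0, -0.17], "spin": 0, "gripper": 0.1},
    {"slide": [0, 0, -0.2], "spin": 0, "gripper": 0.1}
  ]
}}

```text
clock: 39.82
ee_pos: [0.5387, 0.1784, 0.2622]
tcp_rot: [3.141, 0.002, 3.081]
ft_force: [-0.1, -0.2, -0.5]
gripper_width: 0.449
gripper_force: 0.0
```

Run:
```python
from bench import *
from h import *
s=state();f=grab_frame("wrist");pickle.dump((s,f),open("w7.pkl","wb"))
g=grab_frame("scene");pickle.dump(g,open("s7.pkl","wb"))
a=cv2.resize(g["image"][235:335,340:470],(520,400),interpolation=cv2.INTER_CUBIC)
b=f["image"][150:350,250:390];b=cv2.resize(b,(280,400),interpolation=cv2.INTER_CUBIC)
cv2.imwrite("pics/w7.png",np.hstack([a,b])[...,::-1])
```

```text
(no output)
```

View pics/w7.png

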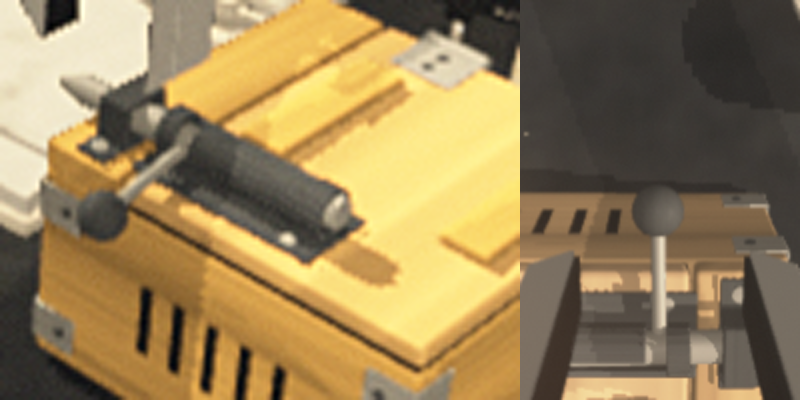

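The handle is over to the front in the notch. The knob is at scene pixel (365.5,288.8) and wrist pixel (319,255). I'll triangulate its height.

Run:
```python
from h import *
s,w=pickle.load(open("w7.pkl","rb"));g=pickle.load(open("s7.pkl","rb"))
k,e=tri(ray(g,(365.5,288.75)),ray(w,(319,255),s));print(k,e)
yw=-.062;c=np.array([.63865,.13528]);Rz=np.array([[np.cos(yw),-np.sin(yw)],[np.sin(yw),np.cos(yw)]])
print(Rz.T@(k[:2]-c))
```

```text
[0.54109984 0.17771462 0.09981544] [np.float64(0.0006118121480977678), np.float64(0.0006118121480977268)]
[-0.09999199  0.03630886]
```

The knob is about 20 mm ahead of the front face and at z about 0.100, so it is at or past the stated rest. I'll check the seat with a gentle press from above, fingers shut.

Call:
{"api": "send_rows", "payload": {
  "moves": [
    {"slide": [0, 0, 0], "spin": 0, "gripper": 1},
    {"slide": [0, 0, 0], "spin": 0, "gripper": 1},
    {"slide": [0, 0, 0.02], "spin": 0, "gripper": 1},
    {"slide": [0, 0, 0.04], "spin": 0, "gripper": 1},
    {"slide": [0, 0, 0.06], "spin": 0, "gripper": 1},
    {"slide": [0, 0, 0.08], "spin": 0, "gripper": 1},
    {"slide": [0, 0, 0.095], "spin": 0, "gripper": 1},
    {"slide": [0, 0, 0.105], "spin": 0, "gripper": 1},
    {"slide": [0, 0, 0.113], "spin": 0, "gripper": 1},
    {"slide": [0, 0, 0.118], "spin": 0, "gripper": 1}
  ]
}}

```text
clock: 40.75
ee_pos: [0.5381, 0.178, 0.2125]
tcp_rot: [-3.141, -0.0, 3.081]
ft_force: [0.1, -0.2, -0.8]
gripper_width: 0.002
gripper_force: 0.0
```

Call:
{"api": "send_rows", "payload": {
  "moves": [
    {"slide": [0, 0, 0.001], "spin": 0, "gripper": 1},
    {"slide": [0, 0, 0.002], "spin": 0, "gripper": 1},
    {"slide": [0, 0, 0.003], "spin": 0, "gripper": 1},
    {"slide": [0, 0, 0.004], "spin": 0, "gripper": 1},
    {"slide": [0, 0, 0.005], "spin": 0, "gripper": 1},
    {"slide": [0, 0, 0.006], "spin": 0, "gripper": 1},
    {"slide": [0, 0, 0.006], "spin": 0, "gripper": 1},
    {"slide": [0, 0, 0.006], "spin": 0, "gripper": 1},
    {"slide": [0, 0, 0.006], "spin": 0, "gripper": 1},
    {"slide": [0, 0, 0.006], "spin": 0, "gripper": 1}
  ]
}}

```text
clock: 41.58
ee_pos: [0.5382, 0.178, 0.2107]
tcp_rot: [-3.142, 0.0, 3.081]
ft_force: [-0.0, -0.0, -0.1]
gripper_width: 0.008
gripper_force: 0.0
```

Call:
{"api": "send_rows", "payload": {
  "moves": [
    {"slide": [0, 0, 0.001], "spin": 0, "gripper": 1},
    {"slide": [0, 0, 0.002], "spin": 0, "gripper": 1},
    {"slide": [0, 0, 0.003], "spin": 0, "gripper": 1},
    {"slide": [0, 0, 0.004], "spin": 0, "gripper": 1},
    {"slide": [0, 0, 0.005], "spin": 0, "gripper": 1},
    {"slide": [0, 0, 0.006], "spin": 0, "gripper": 1},
    {"slide": [0, 0, 0.007], "spin": 0, "gripper": 1},
    {"slide": [0, 0, 0.008], "spin": 0, "gripper": 1},
    {"slide": [0, 0, 0.008], "spin": 0, "gripper": 1},
    {"slide": [0, 0, 0.008], "spin": 0, "gripper": 1}
  ]
}}

```text
clock: 42.42
ee_pos: [0.5381, 0.178, 0.2074]
tcp_rot: [-3.142, -0.0, 3.081]
ft_force: [-0.2, 0.3, -0.9]
gripper_width: 0.004
gripper_force: 0.1
```

Call:
{"api": "send_rows", "payload": {
  "moves": [
    {"slide": [0, 0, 0.001], "spin": 0, "gripper": 1},
    {"slide": [0, 0, 0.002], "spin": 0, "gripper": 1},
    {"slide": [0, 0, 0.003], "spin": 0, "gripper": 1},
    {"slide": [0, 0, 0.004], "spin": 0, "gripper": 1},
    {"slide": [0, 0, 0.005], "spin": 0, "gripper": 1},
    {"slide": [0, 0, 0.005], "spin": 0, "gripper": 1},
    {"slide": [0, 0, 0.005], "spin": 0, "gripper": 1},
    {"slide": [0, 0, 0.005], "spin": 0, "gripper": 1},
    {"slide": [0, 0, 0.005], "spin": 0, "gripper": 1},
    {"slide": [0, 0, 0.005], "spin": 0, "gripper": 1}
  ]
}}

```text
clock: 43.25
ee_pos: [0.5382, 0.178, 0.2055]
tcp_rot: [3.142, -0.0, 3.081]
ft_force: [-0.1, 0.3, -0.6]
gripper_width: 0.006
gripper_force: 0.1
```

Call:
{"api": "send_rows", "payload": {
  "moves": [
    {"slide": [0, 0, 0.001], "spin": 0, "gripper": 1},
    {"slide": [0, 0, 0.002], "spin": 0, "gripper": 1},
    {"slide": [0, 0, 0.003], "spin": 0, "gripper": 1},
    {"slide": [0, 0, 0.004], "spin": 0, "gripper": 1},
    {"slide": [0, 0, 0.005], "spin": 0, "gripper": 1},
    {"slide": [0, 0, 0.006], "spin": 0, "gripper": 1},
    {"slide": [0, 0, 0.007], "spin": 0, "gripper": 1},
    {"slide": [0, 0, 0.0075], "spin": 0, "gripper": 1},
    {"slide": [0, 0, 0.0075], "spin": 0, "gripper": 1},
    {"slide": [0, 0, 0.0075], "spin": 0, "gripper": 1}
  ]
}}

```text
clock: 44.08
ee_pos: [0.5382, 0.178, 0.2025]
tcp_rot: [3.142, 0.0, 3.081]
ft_force: [1.1, 0.1, 1.0]
gripper_width: 0.006
gripper_force: 0.2
```

Call:
{"api": "send_rows", "payload": {
  "moves": [
    {"slide": [0, 0, 0.001], "spin": 0, "gripper": 1},
    {"slide": [0, 0, 0.002], "spin": 0, "gripper": 1},
    {"slide": [0, 0, 0.003], "spin": 0, "gripper": 1},
    {"slide": [0, 0, 0.004], "spin": 0, "gripper": 1},
    {"slide": [0, 0, 0.004], "spin": 0, "gripper": 1},
    {"slide": [0, 0, 0.004], "spin": 0, "gripper": 1},
    {"slide": [0, 0, 0.004], "spin": 0, "gripper": 1},
    {"slide": [0, 0, 0.004], "spin": 0, "gripper": 1},
    {"slide": [0, 0, 0.004], "spin": 0, "gripper": 1},
    {"slide": [0, 0, 0.004], "spin": 0, "gripper": 1}
  ]
}}

```text
clock: 44.92
ee_pos: [0.5382, 0.1781, 0.2009]
tcp_rot: [3.142, 0.0, 3.082]
ft_force: [0.5, -0.1, 0.9]
gripper_width: 0.002
gripper_force: 0.3
```

Call:
{"api": "send_rows", "payload": {
  "moves": [
    {"slide": [0, 0, 0.001], "spin": 0, "gripper": 1},
    {"slide": [0, 0, 0.002], "spin": 0, "gripper": 1},
    {"slide": [0, 0, 0.003], "spin": 0, "gripper": 1},
    {"slide": [0, 0, 0.004], "spin": 0, "gripper": 1},
    {"slide": [0, 0, 0.005], "spin": 0, "gripper": 1},
    {"slide": [0, 0, 0.005], "spin": 0, "gripper": 1},
    {"slide": [0, 0, 0.005], "spin": 0, "gripper": 1},
    {"slide": [0, 0, 0.005], "spin": 0, "gripper": 1},
    {"slide": [0, 0, 0.005], "spin": 0, "gripper": 1},
    {"slide": [0, 0, 0.005], "spin": 0, "gripper": 1}
  ]
}}

```text
clock: 45.75
ee_pos: [0.5382, 0.1781, 0.1989]
tcp_rot: [3.141, 0.0, 3.082]
ft_force: [0.4, 0.0, 1.2]
gripper_width: 0.007
gripper_force: 0.5
```

Run:
```python
from bench import *
from h import *
f=grab_frame("scene");g7=pickle.load(open("s7.pkl","rb"))["image"]
o=[]
for im in(g7,f["image"]):
    g=cv2.cvtColor(im,cv2.COLOR_RGB2GRAY)[270:305,350:385]
    m=(g<80).astype(np.uint8);m=cv2.morphologyEx(m,cv2.MORPH_OPEN,np.ones((5,5),np.uint8))
    n,l,st,c=cv2.connectedComponentsWithStats(m);print([(st[i][:5].tolist(),c[i].round(1).tolist()) for i in range(1,n)])
```

```text
[([10, 15, 12, 10, 97], [15.7, 19.6])]
[([12, 21, 10, 9, 79], [16.7, 25.1])]
```

Pressed with about 1 N, the knob still turned down smoothly and is now well past the stated rest, so the handle is right down. I'll retreat straight up, clear of everything, and check.

Call:
{"api": "send_rows", "payload": {
  "moves": [
    {"slide": [0, 0, -0.01], "spin": 0, "gripper": 1},
    {"slide": [0, 0, -0.03], "spin": 0, "gripper": 1},
    {"slide": [0, 0, -0.06], "spin": 0, "gripper": 1},
    {"slide": [0, 0, -0.1], "spin": 0, "gripper": 1},
    {"slide": [0, 0, -0.15], "spin": 0, "gripper": 1},
    {"slide": [0, 0, -0.2], "spin": 0, "gripper": 1},
    {"slide": [0, 0, -0.24], "spin": 0, "gripper": 1},
    {"slide": [0, 0, -0.27], "spin": 0, "gripper": 1},
    {"slide": [0, 0, -0.28], "spin": 0, "gripper": 1},
    {"slide": [0, 0, -0.28], "spin": 0, "gripper": 1}
  ]
}}

```text
clock: 46.63
ee_pos: [0.5384, 0.1782, 0.3123]
tcp_rot: [3.141, 0.002, 3.081]
ft_force: [-0.1, 0.4, 0.2]
gripper_width: 0.005
gripper_force: 0.0
```

Run:
```python
from bench import *
from h import *
s=state();w=grab_frame("wrist");g=grab_frame("scene");print(s["ee_pos"],s["ft_force"])
m=(cv2.cvtColor(g["image"],cv2.COLOR_RGB2GRAY)[270:305,350:385]<80).astype(np.uint8);m=cv2.morphologyEx(m,cv2.MORPH_OPEN,np.ones((5,5),np.uint8))
n,l,st,c=cv2.connectedComponentsWithStats(m);print(st[1:],c[1:])
a=cv2.resize(g["image"][235:335,340:470],(520,400),interpolation=cv2.INTER_CUBIC)
b=w["image"][150:400,250:425];b=cv2.resize(b,(280,400),interpolation=cv2.INTER_CUBIC)
cv2.imwrite("pics/w8.png",np.hstack([a,b])[...,::-1])
```

```text
[0.53843735 0.17818882 0.31225869] [-0.11253919  0.41758869  0.23099192]
[[ 10  15  12  10 101]] [[15.53465347 19.57425743]]
```

View pics/w8.png

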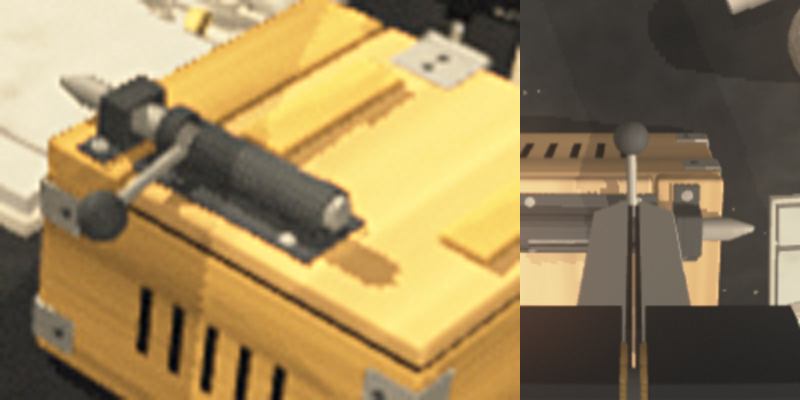

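The bolt is through the keeper. After the press, the handle sprang back to the same rest as before, with the knob again at scene pixel (365.5,289.6), so it is fully seated. The robot is clear.

```bash
python3 -c "
from bench import *
print(hand_in())"
```

```text
the job is handed in; nothing more can be done
None
```

The job is handed in: I slid the bolt home under the keeper (about 46 mm, stop felt at 9–10 N), turned the handle down into the notch and let go, with the robot clear and nothing beside the box touched; the knob rests about 7 mm lower than the stated 107 mm.

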